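# Crank the lab jack up to the lens axis

### The arm

A 6-joint arm with a two-finger parallel gripper is mounted at the origin on the work surface. World frame = base frame: x ahead of the robot, y to its left, z up, the work surface at z = 0. Lengths are in mm, angles in rad, forces in N, time in s.
With the tool pointing down it reaches from about 275 to 825 mm from the base axis. Payload 4.9 kg.
Tool frame: the origin (TCP) lies at the very end of the fingers, on their centre line; the grasp point (between the pads) lies 19 mm behind it; z points along the fingers, y is the direction in which the jaws open and shut (so a half turn about z gives the same grasp; the last joint's range is limited). The gripper opens to 85 mm and grips with 20 to 120 N. Pads are 22 mm wide; open, the fingers measure 114 mm over their backs; the gripper's body (76 mm by 85 mm) begins 54 mm behind the grasp point. The pads swing forward as they close: fully open they stand 13 mm farther back than shut.
Start: joints at [-1.421, 0.326, -0.193, 1.052, 0, 1.437], TCP at [154.015, -528.013, 231.281] pointing down, gripper open.
Joint ranges: [-2.65, 2.65], [-0.97, 1.79], [-1.3, 1.35], [-1.93, 2.1], [-1.47, 1.37], [-3.14, 3.14]. Speed limits (rad/s): [2.57, 2.57, 3.14, 3.14, 3.14, 3.14].

### API

Orientations are given as [roll, pitch, yaw] about the fixed x, y, z axes, in that order (R = Rz(yaw) Ry(pitch) Rx(roll)).
In Python, from bench import bot, solve_ik, imaging gives the robot as it stands. Calls block until the motion is done:
- bot.move_ptp(position, orientation): joint-space move of the TCP to a pose.
- bot.movel(position, rot=None, max_speed=150, threshold=None): straight line of the TCP; rot=None keeps the orientation; max_speed is the mean speed in mm/s. With threshold (N) it stops when the force on the tool has changed by that much, and returns True; else False.
- bot.move_j(angles): joint-space move.
- bot.grip(opening, effort=None): opening from 0.0 (shut) to 1.0 (fully open); effort is the grip in N (None keeps the last); returns when the fingers have stopped.
- bot.dwell(seconds).
- solve_ik(position, orientation): joint angles nearest the present ones, or None.
- bot.get_state(): the state.
- imaging.capture(name): name is "scene" or "top" or "wrist"; returns the picture (384x512x3 uint8, blue, green, red); there is no depth.
- imaging.camera_model(name): a dict with "K" (3x3 intrinsics, pixels), "k1" (the pictures are not rectified: a ray, as slopes to the right and down, at radius r is drawn at 1 + k1 r^2 times it, then the intrinsics apply), "position" and "rotation" of the camera in the world. Camera axes: x right, y up, looking along -z (the intrinsics and any distortion apply to the point x, -y, -z); pixel columns grow to the right and rows downward; lengths in mm; the calibration is good to about 2 mm. A picture is of the moment at which its call begins: read the wrist's pose just before it. camera_model takes no time and is no camera call; for the wrist camera it gives the pose at the moment of the call.
A pose or a line that the arm cannot do raises bot.IKError and nothing moves.
- bot.sign_off(): hands the job in, once; it reports no verdict.
The state is a dict: "t": time; "qpos": joint angles; "joint_velocities": joint speeds; "effort": joint torques, N m; "tcp_pos": TCP position; "orientation": TCP orientation; "contact_force": force on the tool from outside, world axes, zero at the start; "wrist_torque": the same for the moment, N m; "opening": opening from 0.0 (shut) to 1.0 (fully open).
Only numpy, scipy, OpenCV 4.12 (cv2) and the standard library are available. Lean on these libraries where they do the work, as an engineer would, in place of code of your own. Each camera call takes 0.05 s, during which the arm holds its last target.

### The job

Fit the loose crank handle fully onto the square shaft of the laboratory jack, then wind the jack up until the lamp on it stands level with the lens tube it faces, so that the two are on one axis. Leave the crank fully on the shaft, let go of it, and do not disturb the other things on the bench.

Things in the scene. Friction and masses are not known exactly. Their poses are not given: they have to be found in the camera images.
- jack: Aluminium scissor lab jack, fixed, 140 mm (x) by 170 mm (y), 184 mm high to its top plate at the start; origin under its centre on the bench, z up. Its screw runs along its y axis at half height; the drive shaft sticks out 92 mm beyond the plates' edge at its -y side (tip at y = -177 mm). Bolted on top: a black finned lamp housing (90 x 110 x 72 mm), its round snout pointing to the jack's +y.
- shaft_shoulder (a point): On the shaft's axis at the shoulder (28 mm flange) where the square drive begins: jack y = -130 mm, 91 mm above the bench at the start. Axes as the jack's: the square end points to -y. Steel square 15 x 15 mm, 38 mm long, then a stepped taper of 9 mm to a nose 9 mm wide. As the jack is wound the shaft rises half as much as the lamp, with no sideways shift.
- screw (a joint): Angle of screw and square shaft, rad; 0 with the square's flats level and upright (starts within 0.2 of 0). Positive is about the jack's +y: clockwise when facing the shaft's end, which raises the lamp, by 10.6 mm a turn. Self-locking, stays where left; about 0.2 N m to turn (4 N at the grip). Stop at 26 rad.
- crank: Loose steel crank, 0.3 kg, lying flat, z up. Origin: centre of its hub, on the hub's axis, 12 mm above the bench. Hub: square tube 24 x 24 mm, 70 mm long along y (-35 to +35 mm), with a 17 x 17 mm socket 50 mm deep open at +y. At y = -29 mm an arm 12 mm thick, 20 mm high runs to +x. Fitted, its y lies along the jack's y; the arm may point any of the four ways.
- crank_mouth (a point): Centre of the open end of the crank's socket (crank frame: 0, 35, 0 mm). Fully on: this point meets the shaft's shoulder.
- crank_grip (a point): Middle of the red grip, on its axis (crank frame: 50, -91, 0 mm). The grip is a round sleeve, 24 mm diameter, 102 mm long, parallel to the hub at the arm's end (crank y from -40 to -142 mm). It spins freely about its own axis, so it can be held and carried round a circle of 50 mm radius.
- lamp_snout (a point): Centre of the lamp snout's front face (snout 42 mm diameter, 40 mm long, aluminium with a black ring); axes those of the jack, +y is the way the lamp shines. About 224 mm above the bench at the start; the housing's top is 32 mm higher.
- lens_front (a point): Centre of the front face of the lens tube (dark blue, 48 to 52 mm diameter, 52 mm long, steel rings) that the lamp faces; fixed on a post in a holder, 14 to 30 mm higher than the lamp at the start. Its axes are those of the jack to within a few degrees; the tube runs along its y.
- vise: Bystander: steel toolmaker's vise, 45 x 100 x 40 mm, origin under its centre.
- brass_a: Bystander: upright brass cylinder, 28 mm diameter, 70 mm high, origin under its centre.
- brass_b: Bystander: upright brass cylinder, 28 mm diameter, 55 mm high, origin under its centre.
- wash_bottle: Bystander: white bottle with a red cap, 60 mm diameter, 150 mm high, origin under its centre.
- jar: Bystander: amber glass jar with a steel lid, 64 mm diameter, 70 mm high, origin under its centre.
- screwdriver: Bystander: screwdriver with a yellow handle, 180 mm long, lying along its x axis.
- objective: Bystander: grey microscope objective standing upright, 34 mm diameter, 52 mm high, origin under its centre.
- bar_stock: Bystander: lying aluminium bar, 14 x 150 x 14 mm, origin under its centre.
Not all that is in view belongs to the job. What is shaped like the crank but orange or yellow is not meant.

How it is judged:
By the outcome, as a careful person would: the job done as asked, in the order asked, and still so for the second after the job is handed in, with the robot touching nothing.
It also fails if it takes over 72 s, if anything falls off the work surface, if the arm or the gripper's body presses on something with over 40 N, if the wrist force passes 120 N, or if a joint passes its speed limit or range.

## Working session

There is one attempt and no reset: what is moved stays moved. The work goes in short steps, each a Python script; the robot and the scene stay as the last script left them, time stands still between calls to the robot, and variables do not carry over. Pictures are saved under pics/ and viewed, and the job is handed in when it is done.

```bash
ls; mkdir -p pics
python3 - <<'E'
from bench import bot, solve_ik, imaging
import cv2
for n in ["scene","top","wrist"]:
    m=imaging.camera_model(n); print(n,m)
    im=imaging.capture(n); cv2.imwrite(f"pics/{n}0.png",im)
print(bot.get_state())
E
```

```text
pics
scene {'K': array([[441.22022117,   0.        , 256.67369292],
       [  0.        , 441.22022117, 191.24579539],
       [  0.        ,   0.        ,   1.        ]]), 'k1': -0.051198753943474035, 'position': array([ 847.99383282,  478.12398906, 1291.33325527]), 'rotation': array([0.51110101, 0.00505774, 2.65245301])}
top {'K': array([[410.09520461,   0.        , 251.28598966],
       [  0.        , 410.09520461, 186.01182283],
       [  0.        ,   0.        ,   1.        ]]), 'k1': 0.0403665519195347, 'position': array([ 334.12172988,  -90.96116889, 1501.35879791]), 'rotation': array([ 0.15530652,  0.00778575, -1.59093832])}
wrist {'K': array([[333.98240232,   0.        , 252.17083215],
       [  0.        , 333.98240232, 195.93519073],
       [  0.        ,   0.        ,   1.        ]]), 'k1': -0.07780560249894006, 'position': array([ 225.04470208, -507.68264656,  374.46333645]), 'rotation': array([-0.2929244 ,  0.00150184, -1.28628642])}
{'t': 0.15, 'qpos': array([-1.42118738e+00,  3.26793295e-01, -1.93312267e-01,  1.05201130e+00,
       -3.30917426e-05,  1.43658193e+00]), 'joint_velocities': array([ 0.00074823, -0.00107042,  0.00355333, -0.00027846, -0.00121392,
       -0.00076201]), 'effort': array([ 8.44774750e-04, -4.43703961e+01,  2.62664276e+01,  1.04151678e-02,
       -1.40251027e-04, -7.05874356e-06]), 'tcp_pos': array([ 153.9449835 , -527.57200878,  230.6869264 ]), 'orientation': array([-3.14027957e+00, -1.43908879e-04,  2.83823271e-01]), 'contact_force': array([-0.28123464, -0.06939119, -0.14578613]), 'wrist_torque': array([ 0.00882102,  0.03982855, -0.00668442]), 'opening': 1.0032899274728984}
```

View pics/scene0.png

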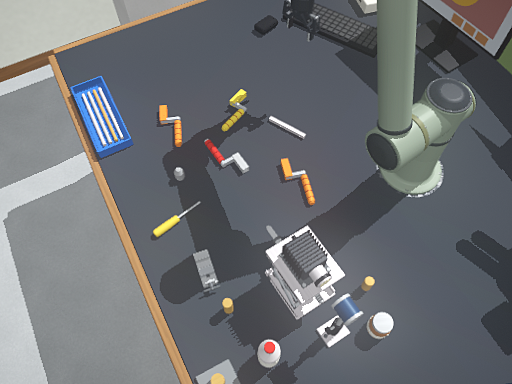

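View pics/top0.png

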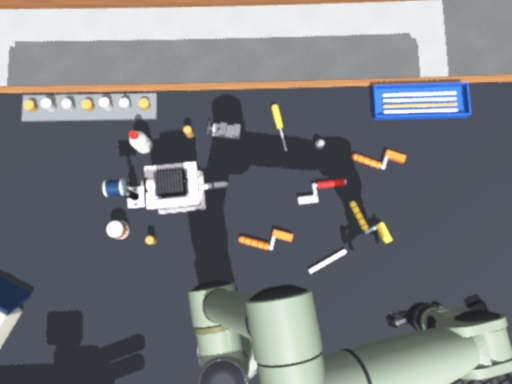

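View pics/wrist0.png

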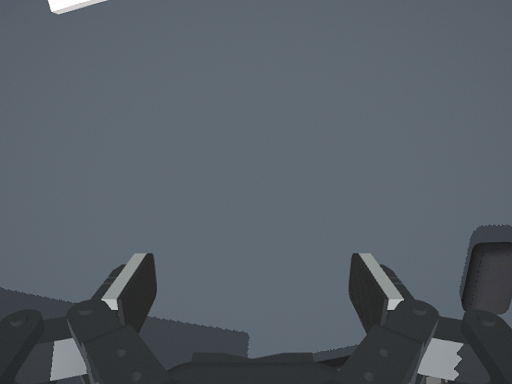

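```bash
cat > h.py <<'E'
from bench import bot, solve_ik, imaging
import numpy as np, cv2
from scipy.spatial.transform import Rotation as Ro
def cam(n):
    m=imaging.camera_model(n); m=dict(m); m['R']=Ro.from_euler('xyz',m['rotation']).as_matrix(); return m
def ray(m,uv):
    uv=np.asarray(uv,float).reshape(-1,2)
    d=(uv-[m['K'][0,2],m['K'][1,2]])/[m['K'][0,0],m['K'][1,1]]
    s=d.copy()
    for _ in range(20): s=d/(1+m['k1']*(s**2).sum(1,keepdims=True))
    v=np.c_[s[:,0],-s[:,1],-np.ones(len(s))]@m['R'].T
    return v/np.linalg.norm(v,axis=1,keepdims=True)
def plane(m,uv,z):
    v=ray(m,uv); return m['position']+v*((z-m['position'][2])/v[:,2])[:,None]
def proj(m,P):
    p=(np.asarray(P,float).reshape(-1,3)-m['position'])@m['R']
    s=np.c_[p[:,0]/-p[:,2],-p[:,1]/-p[:,2]]
    s=s*(1+m['k1']*(s**2).sum(1,keepdims=True))
    return s*[m['K'][0,0],m['K'][1,1]]+[m['K'][0,2],m['K'][1,2]]
def tri(ms,uvs):
    A=np.zeros((3,3));b=np.zeros(3);
    for m,uv in zip(ms,uvs):
        v=ray(m,uv)[0];M=np.eye(3)-np.outer(v,v);A+=M;b+=M@m['position']
    X=np.linalg.solve(A,b)
    return X,[float(np.linalg.norm((np.eye(3)-np.outer(v,v))@(X-m['position']))) for m,v in [(m,ray(m,uv)[0]) for m,uv in zip(ms,uvs)]]
def crop(im,u0,v0,u1,v1,f,fn):
    cv2.imwrite(fn,cv2.resize(im[v0:v1,u0:u1],None,fx=f,fy=f,interpolation=cv2.INTER_CUBIC))
E
python3 - <<'E'
from h import *
s=cv2.imread('pics/scene0.png');t=cv2.imread('pics/top0.png')
a=cv2.resize(s[130:230,190:330],None,fx=5,fy=5,interpolation=cv2.INTER_CUBIC)
cv2.imwrite('pics/c1.png',a)
crop(t,280,160,400,250,6,'pics/c2.png')
crop(t,90,120,240,240,5,'pics/c3.png')
crop(s,245,215,385,350,5,'pics/c4.png')
mt,ms=cam('top'),cam('scene')
for n,im,m in(('scene',s,ms),('top',t,mt)):
    hsv=cv2.cvtColor(im,cv2.COLOR_BGR2HSV)
    k=((hsv[...,0]<5)|(hsv[...,0]>174))&(hsv[...,1]>150)&(hsv[...,2]>80)
    c,_=cv2.findContours(k.astype(np.uint8),cv2.RETR_EXTERNAL,cv2.CHAIN_APPROX_NONE)
    for q in c:
        if cv2.contourArea(q)>15:
            r=cv2.minAreaRect(q);print(n,r,plane(m,r[0],12))
E
```

```text
scene ((269.0000305175781, 347.0000305175781), (9.899494171142578, 9.899494171142578), 45.0) [[720.36505749 297.76486746  12.        ]]
scene ((214.018798828125, 150.7528839111328), (25.643680572509766, 6.558760643005371), 53.746158599853516) [[ 571.99374064 -372.83473835   12.        ]]
top ((330.243896484375, 183.19512939453125), (6.846755504608154, 26.282705307006836), 83.6598129272461) [[ 571.77031076 -373.9136349    12.        ]]
top ((132.5, 133.5), (7.0, 7.0), 90.0) [[775.99622035 356.65453658  12.        ]]
```

View pics/c1.png

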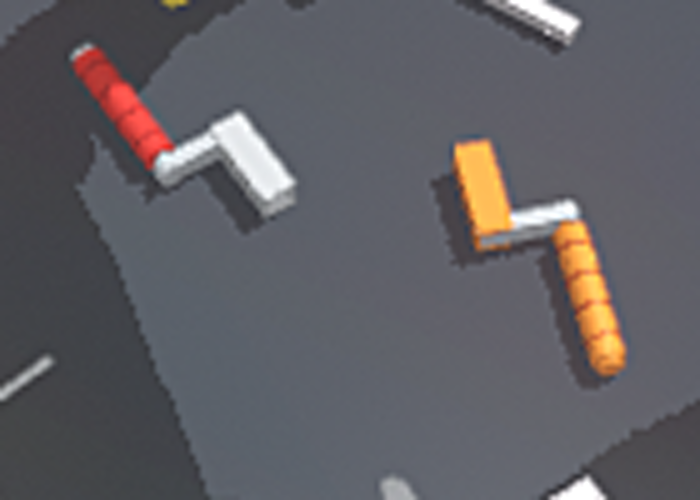

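View pics/c2.png

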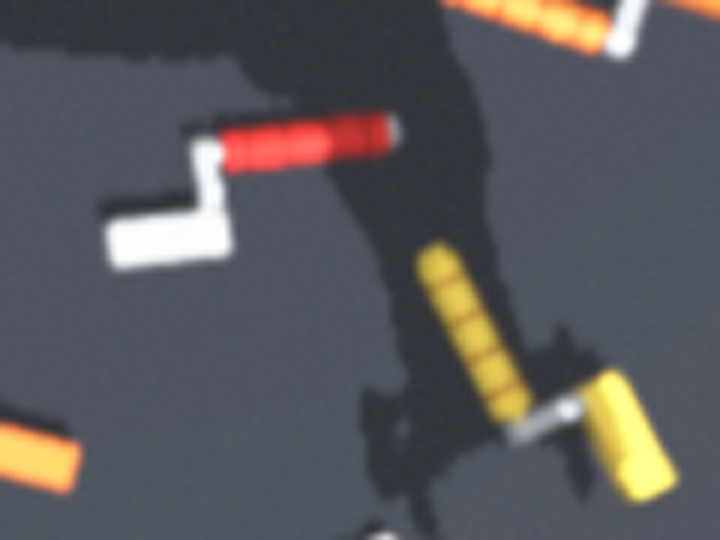

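View pics/c3.png

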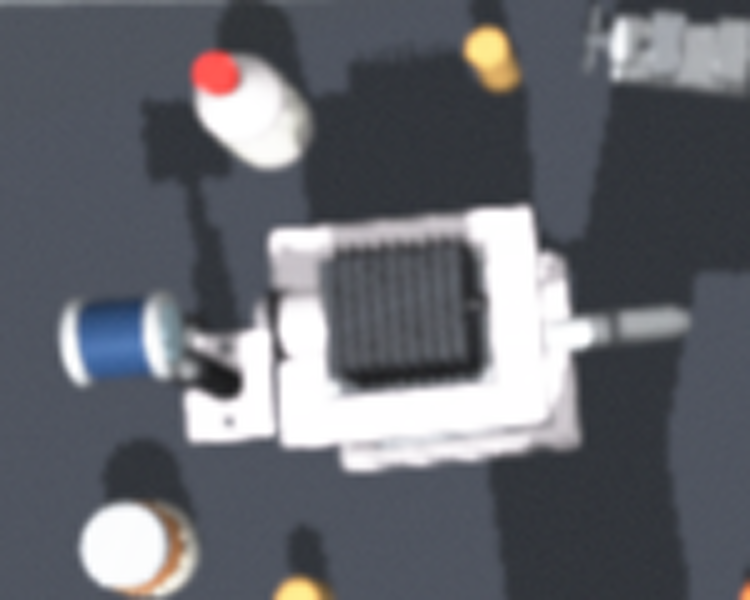

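View pics/c4.png

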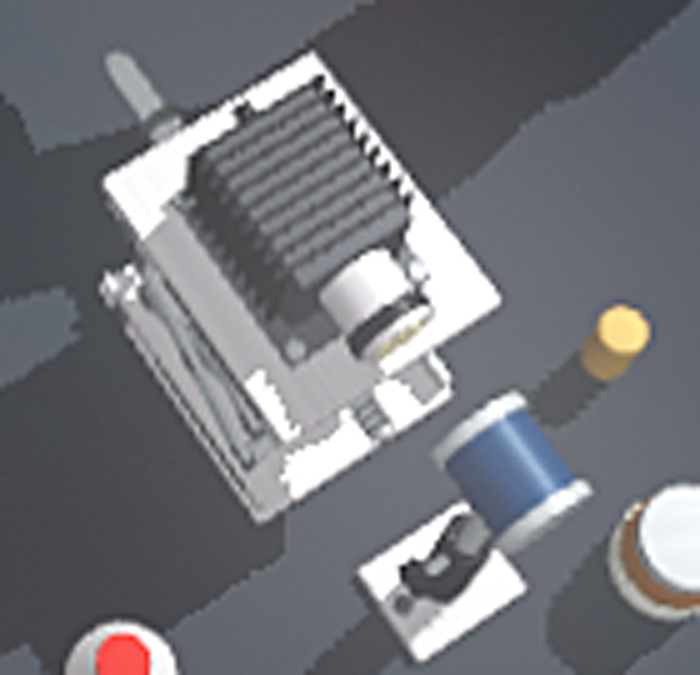

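Run:
```python
from h import *
mt,ms=cam('top'),cam('scene')
f=lambda L:np.array(L)/5+[90,120]
print('shaft tip/flange',plane(mt,f([[690,320],[597,330]]),91))
g=np.array([[105,222],[228,210],[233,255],[112,270]])/6+[280,160]
P=plane(mt,g,24);print(P,P.mean(0))
g=np.array([[212,128],[240,110],[297,183],[265,200]])/5+[190,130]
P=plane(ms,g,24);print(P,P.mean(0))
print('lens',tri([ms,mt],[np.array([512,470])/5+[245,215],np.array([118,338])/5+[90,120]]))
# plate top z184 corners top view
print('plate',plane(mt,f([[268,230],[533,207],[545,425],[282,445]]),184))
for yaw in(np.pi/2,-np.pi/2):
  for p in([545,-310,300],[545,-310,40],[600,60,110],[600,60,300],[600,-60,60]):
    print(yaw,p,solve_ik(p,[np.pi,0,yaw]))
```

```text
shaft tip/flange [[563.94922081  -3.43997133  91.        ]
 [558.2783093   61.40656958  91.        ]]
[[ 521.71898852 -250.85019397   24.        ]
 [ 527.47684762 -325.27616451   24.        ]
 [ 500.08807758 -327.02958354   24.        ]
 [ 492.50231208 -253.95469785   24.        ]] [ 510.44655645 -289.27765997   24.        ]
[[ 527.27031299 -316.41867089   24.        ]
 [ 503.45701312 -320.66081739   24.        ]
 [ 496.35265845 -248.78974608   24.        ]
 [ 521.75577096 -246.95398257   24.        ]] [ 512.20893888 -283.20580423   24.        ]
lens (array([536.08470001, 342.07720193, 240.48266943]), [0.35494557657595815, 0.35494557657603365])
plate [[614.38168118 266.29512835 184.        ]
 [626.15202348  92.99229791 184.        ]
 [482.1071991   85.18736688 184.        ]
 [472.83432397 254.41116283 184.        ]]
1.5707963267948966 [545, -310, 300] [-0.63482411  0.4443706   0.15859252  1.28501825  0.          0.93597222]
1.5707963267948966 [545, -310, 40] [-0.63482411  0.64132044 -0.20871926  0.72075664  0.          0.93597222]
1.5707963267948966 [600, 60, 110] [-0.02269437  0.52368296 -0.21451552  0.83259784  0.          1.54810196]
1.5707963267948966 [600, 60, 300] [-0.02269437  0.39559179  0.0843272   1.25953174  0.          1.54810196]
1.5707963267948966 [600, -60, 60] [-0.22203167  0.58015252 -0.2636434   0.72700041  0.          1.34876466]
-1.5707963267948966 [545, -310, 300] [-0.63482411  0.4443706   0.15859252  1.28501825  0.         -2.20562044]
-1.5707963267948966 [545, -310, 40] [-0.63482411  0.64132044 -0.20871926  0.72075664  0.         -2.20562044]
-1.5707963267948966 [600, 60, 110] [-0.02269437  0.52368296 -0.21451552  0.83259784  0.         -1.59349069]
-1.5707963267948966 [600, 60, 300] [-0.02269437  0.39559179  0.0843272   1.25953174  0.         -1.59349069]
-1.5707963267948966 [600, -60, 60] [-0.22203167  0.58015252 -0.2636434   0.72700041  0.         -1.792828  ]
```

Run:
```python
from h import *
bot.move_ptp([510,-287,190],[np.pi,0,-np.pi/2+0.09])
m=cam('wrist');im=imaging.capture('wrist');cv2.imwrite('pics/w1.png',im)
np.save('pics/w1.npy',m,allow_pickle=True)
g=bot.get_state();print(g['t'],g['tcp_pos'],g['orientation'],g['opening'])
c=np.array([510,-287,12]);print(proj(m,c))
```

```text
3.325 [ 509.89151373 -287.23225769  190.02621521] [-3.14158801e+00 -7.53845978e-05 -1.48130065e+00] 0.9997363172401287
[[252.36423869 173.9342296 ]]
```

View pics/w1.png

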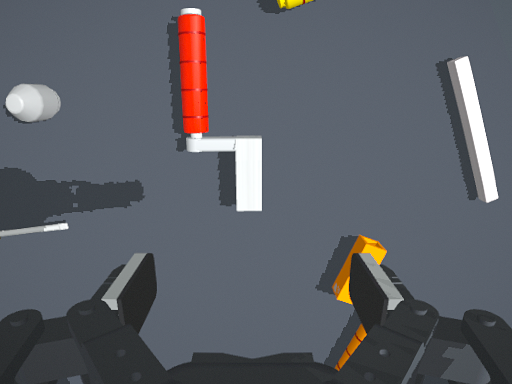

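Run:
```python
from h import *
m=np.load('pics/w1.npy',allow_pickle=True).item()
im=cv2.imread('pics/w1.png');hsv=cv2.cvtColor(im,cv2.COLOR_BGR2HSV)
k=((hsv[...,2]>200)&(hsv[...,1]<40)).astype(np.uint8);k[:, :180]=0;k[:,300:]=0;k[250:]=0
sub=k.copy();sub[:,:237]=0;sub[:130]=0
c,_=cv2.findContours(sub,cv2.RETR_EXTERNAL,cv2.CHAIN_APPROX_NONE);c=max(c,key=cv2.contourArea)
r=cv2.minAreaRect(c);b=cv2.boxPoints(r);print(r,b);P=plane(m,b,24);print(P,P.mean(0))
k=((hsv[...,0]<6)|(hsv[...,0]>174))&(hsv[...,1]>150);k[200:]=0
c,_=cv2.findContours(k.astype(np.uint8),cv2.RETR_EXTERNAL,cv2.CHAIN_APPROX_NONE);c=max(c,key=cv2.contourArea)
r=cv2.minAreaRect(c);b=cv2.boxPoints(r);print(r);P=plane(m,b,14);print(P,P.mean(0))
crop(im,170,120,300,230,5,'pics/c5.png')
```

```text
((249.0, 174.0), (72.0, 24.0), 90.0) [[237. 138.]
 [261. 138.]
 [261. 210.]
 [237. 210.]]
[[ 527.45080863 -322.37797357   24.        ]
 [ 505.3827467  -324.36884297   24.        ]
 [ 498.5338523  -254.40135083   24.        ]
 [ 522.00788315 -252.27406923   24.        ]] [ 513.3438227  -288.35555915   24.        ]
((192.77999877929688, 73.32593536376953), (119.10012817382812, 27.084184646606445), 88.11180877685547)
[[ 588.96863759 -425.56325515   14.        ]
 [ 565.13150244 -428.07522822   14.        ]
 [ 555.40995997 -324.02169341   14.        ]
 [ 581.14830035 -320.97875635   14.        ]] [ 572.66460009 -374.65973328   14.        ]
```

View pics/c5.png

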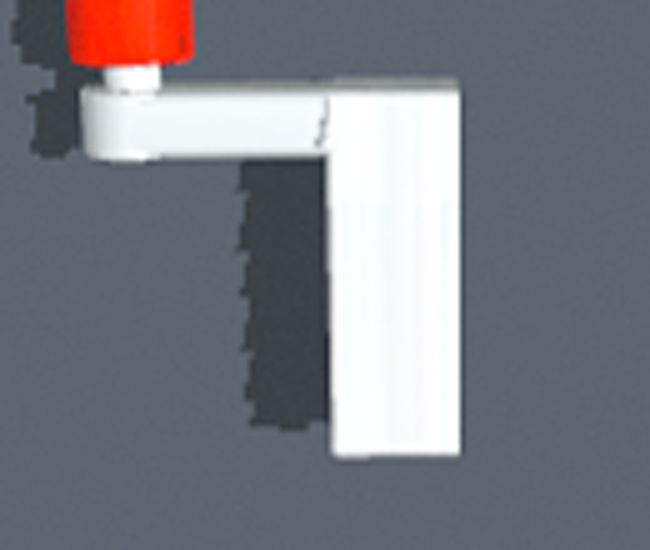

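```bash
cat >> h.py <<'E'
# camera offset in tool frame measured at runtime
def tool_off():
    s=bot.get_state();R=Ro.from_euler('xyz',s['orientation']);m=cam('wrist')
    return R.inv().apply(m['position']-s['tcp_pos']),(R.inv()*Ro.from_matrix(m['R']))
def pose_for_cam(campos,Rtool):
    o,_=tool_off(); return np.asarray(campos)-Rtool.apply(o)
def snap(fn):
    m=cam('wrist');im=imaging.capture('wrist');cv2.imwrite(f'pics/{fn}.png',im);np.save(f'pics/{fn}.npy',m,allow_pickle=True);return m,im
def load(fn): return np.load(f'pics/{fn}.npy',allow_pickle=True).item(),cv2.imread(f'pics/{fn}.png')
E
python3 - <<'E'
from h import *
print(tool_off()[0])
R0=Ro.from_euler('xyz',[np.pi,0,-np.pi/2])
for a in(.3,.5,.62,.8):
    R=Ro.from_euler('x',a)*R0
    p=pose_for_cam([565,-200,230],R);print(a,p,solve_ik(p,R.as_euler('xyz')))
# side views: tool horizontal +x
for zz in (235,):
  for b in(0,.3):
    R=Ro.from_euler('xyz',[np.pi,0,0])  # tool x=+x
    R=Ro.from_euler('y',-(np.pi/2-.29))*R
    for cp in([200,270,zz],[250,270,zz],[300,300,zz]):
        p=pose_for_cam(cp,R);print(p,R.as_euler('xyz'),solve_ik(p,R.as_euler('xyz')))
E
```

```text
[  74.36503345   -0.24696686 -143.87235771]
0.3 [564.75303314 -86.43918114 114.52985696] [-0.42709237  0.54003303 -0.2150305   0.9431735   0.27232846 -2.01537283]
0.5 [564.75303314 -65.76246084 139.39262395] [-0.48040949  0.5832012  -0.14127651  1.09362018  0.4391357  -2.10666382]
0.62 [564.75303314 -55.88100288 156.1140867 ] [-0.51102991  0.61848832 -0.09262522  1.1956052   0.531472   -2.17405936]
0.8 [564.75303314 -44.98167014 183.10937279] [-0.55392697  0.68475171 -0.01371065  1.36872205  0.65616978 -2.29681817]
[316.59995885 269.75303314 122.59954132] [ 3.14159265 -1.28079633  0.        ] None
[366.59995885 269.75303314 122.59954132] [ 3.14159265 -1.28079633  0.        ] None
[416.59995885 299.75303314 122.59954132] [ 3.14159265 -1.28079633  0.        ] None
[316.59995885 269.75303314 122.59954132] [ 3.14159265 -1.28079633  0.        ] None
[366.59995885 269.75303314 122.59954132] [ 3.14159265 -1.28079633  0.        ] None
[416.59995885 299.75303314 122.59954132] [ 3.14159265 -1.28079633  0.        ] None
```

Run:
```python
from h import *
R0=Ro.from_euler('xyz',[np.pi,0,-np.pi/2])
R=Ro.from_euler('x',.62)*R0
p=pose_for_cam([565,-190,225],R)
bot.move_ptp(p,R.as_euler('xyz'))
m,im=snap('w2');print(bot.get_state()['t'],m['position'])
crop(im,170,60,340,190,4,'pics/c6.png')
print(proj(m,[[563,-2,91],[558,45,91]]))
```

```text
4.325 [ 565.2569418  -189.98556172  226.00829183]
[[255.51982819 207.94173554]
 [261.22740593 242.01059073]]
```

View pics/w2.png

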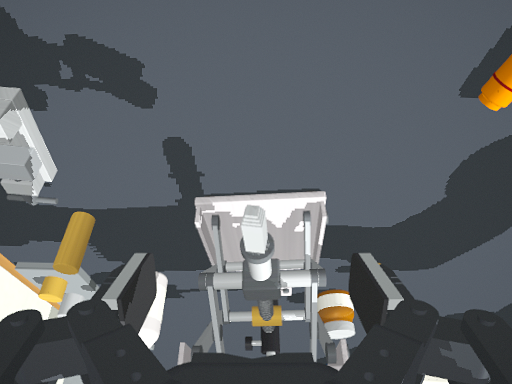

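View pics/c6.png

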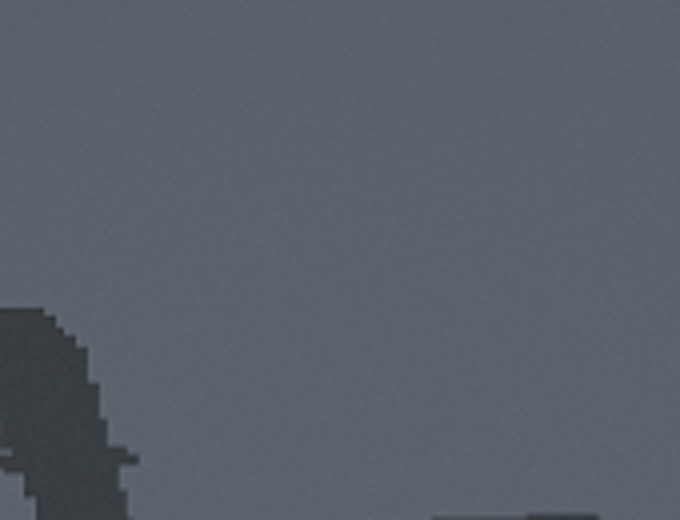

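Run:
```python
from h import *
m,im=load('w2')
crop(cv2.rotate(im,cv2.ROTATE_180)[:, :],205,100,305,185,7,'pics/c7.png')
```

```text
(no output)
```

View pics/c7.png

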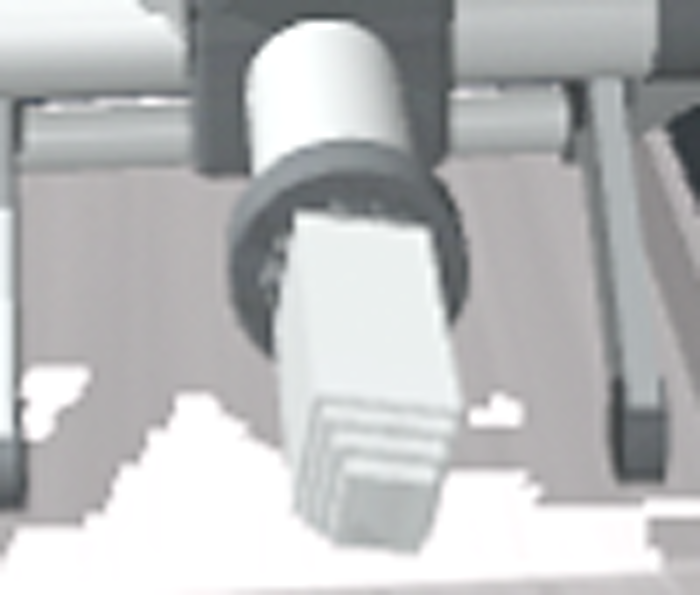

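```bash
cat > px.py <<'E'
import numpy as np
def c7(P): # crop c7 -> original w2 pixel
    P=np.asarray(P,float).reshape(-1,2); q=(P+.5)/7-.5+[205,100]; return np.array([511,383])-q
E
python3 - <<'E'
from h import *; from px import *
m,im=load('w2');mt=cam('top')
t=cv2.imread('pics/top0.png');crop(t,195,165,240,205,14,'pics/c8.png')
nose=c7([388,513])[0];fl=c7([348,255])[0]
print(tri([m,mt],[nose,[227.5,184]]))
print('nose z91',plane(m,nose,91),'flange',plane(m,fl,91))
# square edges at start of taper and at the shoulder
Q=c7([[312,402],[462,410],[296,540],[296,212],[430,226]])
yaw=.075
n=np.array([-np.sin(yaw),np.cos(yaw),0])
for name,q,y in(('end',Q[:3],7),('shoulder',Q[3:],45)):
    for dy in(-3,0,3):
        v=ray(m,q);c=np.array([560,y+dy,91.])
        P=m['position']+v*(((c-m['position'])@n)/(v@n))[:,None]
        e=P[1]-P[0];print(name,y+dy,P.round(1).tolist(),np.linalg.norm(e),'tilt cw',np.arctan2(-e[2],np.hypot(e[0],e[1])))
q=c7([[345,475],[440,480],[420,552],[337,545]])
v=ray(m,q);c=np.array([562,-2,91.]);P=m['position']+v*(((c-m['position'])@n)/(v@n))[:,None];print('nose',P.round(1).tolist(),P.mean(0))
E
```

```text
(array([564.9649773 ,  -1.63381545,  92.31970301]), [1.185758028056178, 1.1857580280559332])
nose z91 [[566.1362131    0.64361873  91.        ]] flange [[561.53863629  53.21608155  91.        ]]
end 4 [[558.6, 3.9, 102.0], [573.4, 5.0, 100.4], [556.7, 3.8, 85.4]] 14.913861974574443 tilt cw 0.10891056973988864
end 7 [[558.5, 6.9, 100.1], [573.6, 8.0, 98.5], [556.6, 6.7, 83.2]] 15.144037167331781 tilt cw 0.10891056973989051
end 10 [[558.4, 9.9, 98.2], [573.7, 11.0, 96.5], [556.5, 9.7, 81.1]] 15.374212360089118 tilt cw 0.10891056973989048
shoulder 42 [[556.0, 41.7, 102.8], [570.9, 42.8, 100.5]] 15.132601169646689 tilt cw 0.15462682613987597
shoulder 45 [[555.9, 44.7, 101.2], [571.0, 45.8, 98.8]] 15.32796088869533 tilt cw 0.15462682613987608
shoulder 48 [[555.7, 47.7, 99.6], [571.0, 48.8, 97.2]] 15.52332060774397 tilt cw 0.15462682613987624
nose [[561.9, -2.0, 97.4], [571.2, -1.3, 96.3], [569.3, -1.4, 87.7], [561.1, -2.1, 89.0]] [565.88322525  -1.7082108   92.61756316]
```

View pics/c8.png

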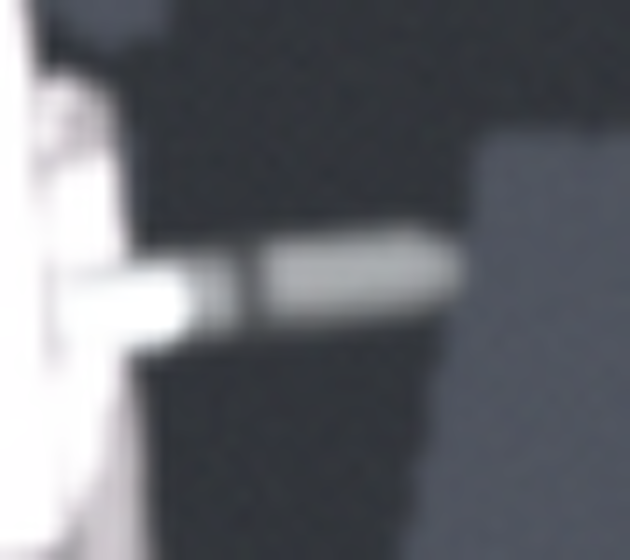

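Run:
```python
from h import *
o=[np.pi,0,-np.pi/2+0.088]
bot.move_ptp([513.6,-292.3,90],o)
bot.grip(0.6,80)
hit=bot.movel([513.6,-292.3,5],max_speed=120,threshold=8)
print(hit,bot.get_state()['tcp_pos'])
bot.grip(0.0,80)
s=bot.get_state();print(s['t'],s['tcp_pos'],s['opening'],s['contact_force'])
bot.movel([513.6,-292.3,110],max_speed=150)
s=bot.get_state();print(s['t'],s['tcp_pos'],s['opening'],s['contact_force'],s['wrist_torque'])
m,im=snap('w3')
```

```text
False [ 514.05079921 -292.66836345    5.5344554 ]
6.9583 [ 514.28155468 -292.84549407    6.23298165] 0.2586095252211443 [-1.11428486  0.16221649  6.52721321]
7.8083 [ 512.78648076 -291.69139611  108.89884516] 0.2613013200625211 [ 0.22469733 -0.86181833 -3.81991939] [0.07539444 0.07307724 0.01947319]
```

View pics/w3.png

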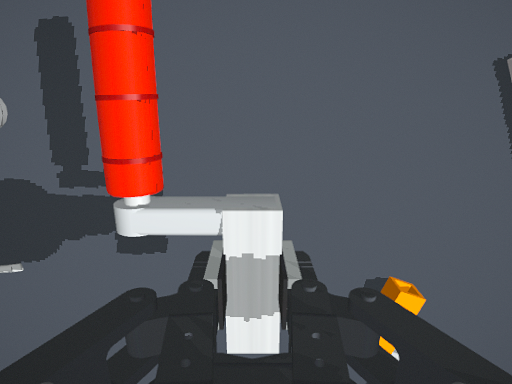

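```bash
cat >> h.py <<'E'
def crank_tcp(mouth,yaw,phi,off=(-4.4,0,-5.8)):
    yj=np.array([-np.sin(yaw),np.cos(yaw),0])
    R=Ro.from_rotvec(yj*phi)*Ro.from_euler('xyz',[np.pi,0,-np.pi/2+yaw])
    return np.asarray(mouth)-35*yj-R.apply(off),R,yj
E
python3 - <<'E'
from h import *
yaw,phi=.068,.12
nose=np.array([565.7,0,91.])
p,R,yj=crank_tcp(nose-25*np.array([-np.sin(yaw),np.cos(yaw),0]),yaw,phi)
print(p,R.as_euler('xyz'),solve_ik(p,R.as_euler('xyz')))
bot.move_ptp(p,R.as_euler('xyz'))
bot.dwell(.3)
s=bot.get_state();print(s['t'],s['tcp_pos'],s['orientation'],s['contact_force'],s['wrist_torque'],s['opening'])
m,im=snap('w4')
cv2.imwrite('pics/w4r.png',cv2.rotate(im,cv2.ROTATE_180))
t=imaging.capture('top');cv2.imwrite('pics/t4.png',t)
crop(t,170,140,290,230,6,'pics/c9.png')
E
```

```text
[569.38309975 -64.29834268  85.24170991] [ 3.02159265e+00  2.22044605e-16 -1.50279633e+00] [-0.222927    0.58490685 -0.18633411  0.91455808 -0.03434505 -1.85974607]
9.1 [569.35439743 -65.602363    85.45901593] [ 3.02204423e+00 -2.25613560e-04 -1.50486830e+00] [ 0.14179385 -0.11122    -4.19403024] [ 0.10923018 -0.12187378  0.04800348] 0.2584331000285508
```

View pics/w4r.png

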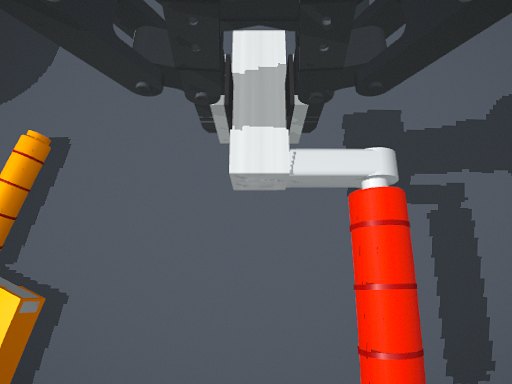

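View pics/c9.png

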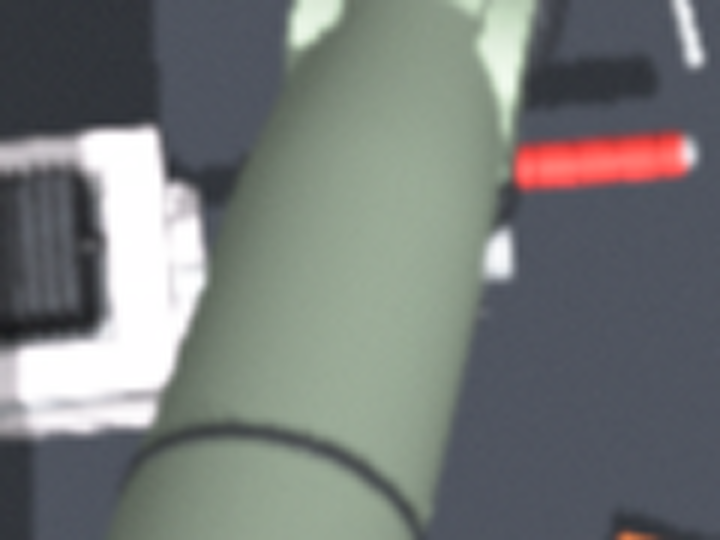

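Run:
```python
from h import *
m,im=load('w4')
s=bot.get_state();Rt=Ro.from_euler('xyz',s['orientation'])
# crank axes in tool: y_c=-x_t, z_c=-z_t, x_c = y_t? 
yj=-Rt.apply([1,0,0]);zc=-Rt.apply([0,0,1]);xc=np.cross(yj,zc)
C=s['tcp_pos']+Rt.apply([-4.4,0,-5.8])
pts={'hubrearTopL':(-12,-35,12),'hubrearTopR':(12,-35,12),'rearBotL':(-12,-35,-12),'rearBotR':(12,-35,-12),'fTopL':(-12,35,12),'fTopR':(12,35,12),'gripstart':(50,-40,0),'band1':(50,-40-102/5,0)}
for k,v in pts.items():
    q=proj(m,C+v[0]*xc+v[1]*yj+v[2]*zc)[0];print(k,np.array([511,383])-q)
mo=C+35*yj;print(mo)
```

```text
hubrearTopL [228.64220959 172.40756027]
hubrearTopR [288.61978512 172.41429458]
rearBotL [233.03836138 189.36257353]
rearBotR [284.22826316 189.36721135]
fTopL [233.05806019  31.6405989 ]
fTopR [284.24419971  31.65528912]
gripstart [373.82267504 192.58985643]
band1 [378.41738671 239.59493011]
[567.41070105 -25.75714863  91.16702801]
```

```bash
cat > ins.py <<'E'
from h import *
import sys
yaw,phi=.068,.12
yj0=np.array([-np.sin(yaw),np.cos(yaw),0]);xj=np.array([np.cos(yaw),np.sin(yaw),0])
nose=np.array([565.7,0,91.])
def go(d,dx=0,dz=0,phi=phi,thr=10,sp=60):
    p,R,yj=crank_tcp(nose+d*yj0+dx*xj+[0,0,dz],yaw,phi)
    h=bot.movel(p,R.as_euler('xyz'),max_speed=sp,threshold=thr)
    s=bot.get_state();e=s['tcp_pos']-p
    print('d',d,'hit',h,'t',s['t'],'err along/x/z',(e@yj0).round(2),(e@xj).round(2),e[2].round(2),'F',(s['contact_force']@yj0).round(1),(s['contact_force']@xj).round(1),s['contact_force'][2].round(1),'T',s['wrist_torque'].round(2),s['opening'].round(3))
    return h
E
python3 - <<'E'
from ins import *
for d in(-5,5,12):
    if go(d): break
E
```

```text
Traceback (most recent call last):
  File "ins.py", line 10, in go
    print('d',d,'hit',h,'t',s['t'],'err along/x/z',(e@yj0).round(2),(e@xj).round(2),e[2].round(2),'F',(s['contact_force']@yj0).round(1),(s['contact_force']@xj).round(1),s['contact_force'][2].round(1),'T',s['wrist_torque'].round(2),s['opening'].round(3))
                                                                                                                                                                                                                                       ^^^^^^^^^^^^^^^^^^
AttributeError: 'float' object has no attribute 'round'
```

```bash
sed -i "s/s\['opening'\].round(3)/round(s['opening'],3)/" ins.py
python3 - <<'E'
from ins import *
for d in(-5,5,12):
    if go(d): break
E
```

```text
d -5 hit False t 9.9333 err along/x/z -0.19 0.05 0.01 F 0.9 0.4 -2.8 T [ 0.02 -0.12  0.02] 0.263
d 5 hit False t 10.25 err along/x/z 0.45 -0.09 -0.02 F -0.8 -0.3 -3.6 T [ 0.09 -0.17 -0.01] 0.258
d 12 hit False t 10.5167 err along/x/z 0.43 -0.06 -0.0 F -0.2 0.2 -2.5 T [ 0.07 -0.16  0.04] 0.254
```

Run:
```python
from ins import *
for d in(20,30,38):
    if go(d): break
m,im=snap('w5');cv2.imwrite('pics/w5r.png',cv2.rotate(im,cv2.ROTATE_180))
t=imaging.capture('scene');crop(t,215,190,335,280,6,'pics/c10.png')
```

```text
d 20 hit False t 10.8 err along/x/z 0.41 -0.05 -0.0 F 0.6 -0.4 -3.2 T [ 0.08 -0.07  0.  ] 0.26
d 30 hit False t 11.1167 err along/x/z 0.46 -0.0 0.0 F -0.4 0.3 -2.6 T [ 0.08 -0.16  0.05] 0.261
d 38 hit False t 11.4 err along/x/z 0.41 0.01 -0.0 F 0.3 0.6 -3.9 T [ 0.08 -0.11  0.  ] 0.257
```

View pics/w5r.png

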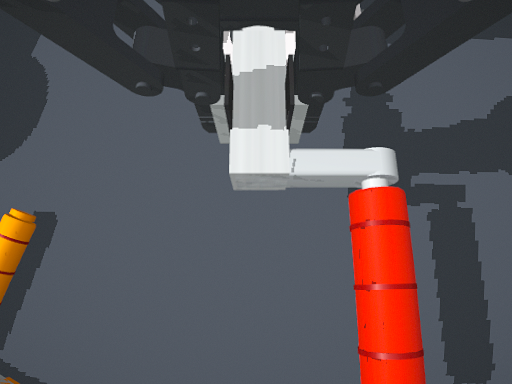

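View pics/c10.png

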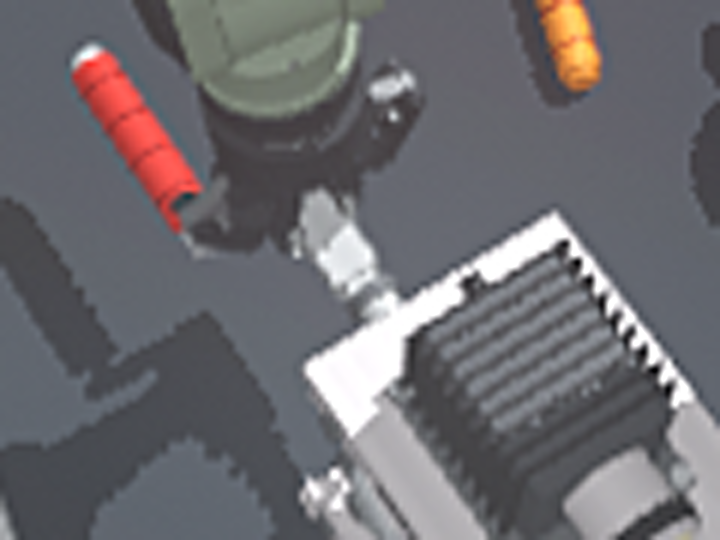

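Run:
```python
from ins import *
for d in(43,46,49,51,53,55):
    if go(d,thr=12,sp=30): break
t=imaging.capture('scene');crop(t,215,190,335,280,6,'pics/c11.png')
```

```text
d 43 hit False t 11.8167 err along/x/z 0.24 -0.03 -0.02 F 0.3 -0.3 -4.4 T [ 0.12  0.01 -0.03] 0.259
d 46 hit False t 12.0667 err along/x/z -0.63 0.0 0.06 F -3.7 -0.7 -3.6 T [-0.6  -0.03  0.15] 0.26
d 49 hit False t 12.3167 err along/x/z -3.46 0.03 0.26 F -11.4 -0.6 -2.7 T [-2.28  0.09  0.42] 0.26
d 51 hit False t 12.5667 err along/x/z -5.44 0.02 0.39 F -17.5 -2.6 -3.0 T [-3.3   0.08  0.58] 0.259
d 53 hit False t 12.8167 err along/x/z -7.38 0.03 0.54 F -22.9 -2.0 -2.1 T [-4.41  0.08  0.82] 0.263
d 55 hit False t 13.0667 err along/x/z -9.34 0.03 0.67 F -26.9 -3.5 -1.6 T [-5.46  0.15  0.97] 0.258
```

View pics/c11.png

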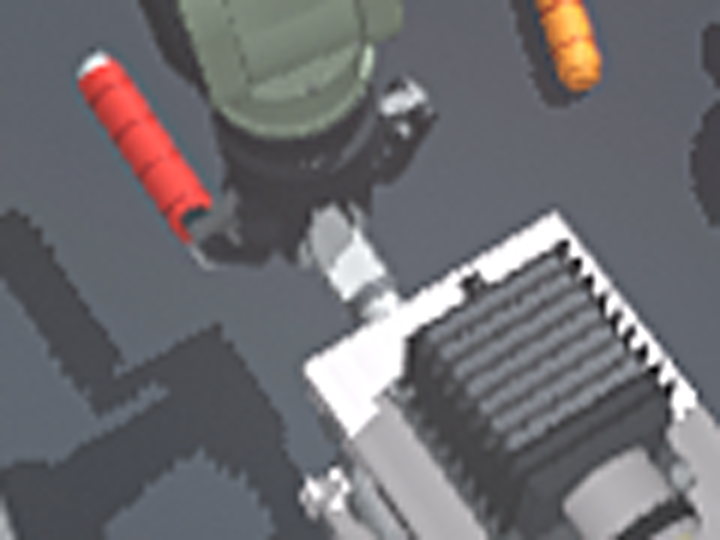

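Run:
```python
from ins import *
go(46,thr=None,sp=60)
bot.grip(0.62)
s=bot.get_state();print(s['contact_force'],s['t'])
p,R,yj=crank_tcp(nose+45.6*yj0,yaw,phi)
up=-R.apply([0,0,1])
bot.movel(p+up*75,max_speed=150)
# above the grip
S=nose+45.6*yj0
G=S-126*yj0+50*(xj*np.cos(.12)-np.array([0,0,1])*np.sin(.12));print('grip pred',G)
o=[np.pi,0,-np.pi/2+yaw]
bot.move_ptp([G[0],G[1]-5,G[2]+100],o)
s=bot.get_state();print(s['t'],s['tcp_pos'],s['contact_force'])
m,im=snap('w6')
q=proj(m,[G,S-35*yj0,S]);print(q)
hsv=cv2.cvtColor(im,cv2.COLOR_BGR2HSV)
k=(((hsv[...,0]<6)|(hsv[...,0]>174))&(hsv[...,1]>150)).astype(np.uint8)
c,_=cv2.findContours(k,cv2.RETR_EXTERNAL,cv2.CHAIN_APPROX_NONE);c=max(c,key=cv2.contourArea);r=cv2.minAreaRect(c);print(r,plane(m,r[0],G[2]))
o2=[np.pi,0,-np.pi/2+yaw]
for th in np.arange(0,6.3,.8):
    P=S-126*yj0+50*(xj*np.cos(th)-np.array([0,0,1])*np.sin(th))-[0,0,14]
    j=solve_ik(P,o2);print(np.round(P),None if j is None else j.round(2))
```

```text
d 46 hit False t 13.4167 err along/x/z -0.56 -0.04 0.01 F -4.6 -0.8 -3.7 T [-0.92  0.03  0.28] 0.261
[ 0.00574135  0.35758797 -0.74267278] 13.8167
grip pred [620.68869492 -76.84123828  85.01438964]
14.9583 [619.80054206 -82.62631922 183.88902848] [-0.83476641  1.08397506 -0.63029765]
[[250.65591224 204.20272769]
 [310.23028297 309.53695789]
 [307.85657527 343.16381242]]
((249.42605590820312, 200.5640869140625), (128.968505859375, 30.193410873413086), 89.34146118164062) [[621.8158772  -79.69413752  85.01438964]]
[621. -77.  77.] [-0.24  0.6  -0.18  0.79  0.   -1.88]
[606. -78.  41.] [-0.25  0.62 -0.26  0.7   0.   -1.89]
[570. -80.  27.] [-0.27  0.58 -0.37  0.62  0.   -1.91]
[534. -83.  43.] [-0.29  0.51 -0.45  0.61  0.   -1.93]
[521. -84.  80.] [-0.3   0.44 -0.45  0.68  0.   -1.94]
[539. -82. 115.] [-0.29  0.42 -0.37  0.78  0.   -1.93]
[576. -80. 127.] [-0.26  0.47 -0.26  0.84  0.   -1.9 ]
[610. -78. 109.] [-0.25  0.54 -0.18  0.84  0.   -1.89]
```

View pics/w6.png

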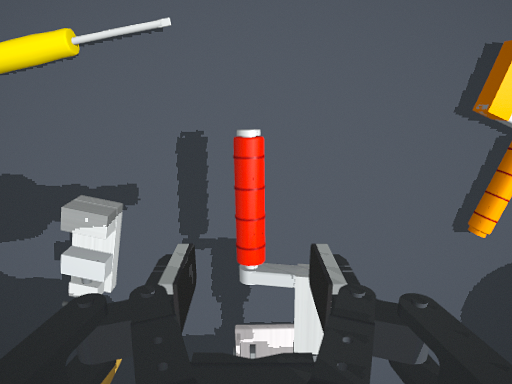

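```bash
cat > wind.py <<'E'
from ins import *
import json
S=nose+45.6*yj0
o=[np.pi,0,-np.pi/2+yaw]
TH0=.12
def gp(th,push=1.0):
    z=91+10.6/2*(th-TH0)/(2*np.pi)
    C=S-130*yj0; C=C+push*yj0; C[2]=z
    return C+50*(xj*np.cos(th)-np.array([0,0,1])*np.sin(th))-[0,0,14]
def wind(a,b,step=np.radians(15),sp=130):
    n=max(1,int(np.ceil(abs(b-a)/step)))
    for i,th in enumerate(np.linspace(a,b,n+1)[1:]):
        bot.movel(gp(th),o,max_speed=sp)
        if i%4==3 or i==n-1:
            s=bot.get_state();e=s['tcp_pos']-gp(th);F=s['contact_force']
            print('th',th.round(2),'t',round(s['t'],2),'e',e.round(1),'F',F.round(1),round(s['opening'],3))
            if np.linalg.norm(F)>45: print('STOP');return th
    return b
E
python3 - <<'E'
from wind import *
p=gp(.12,0)
bot.movel(p+[0,0,40],o)
bot.movel(p,max_speed=120,threshold=10)
bot.grip(0,50)
s=bot.get_state();print(s['t'],s['tcp_pos'],p,s['opening'],s['contact_force'])
wind(.12,.12+np.pi/2)
E
```

```text
16.5083 [621.49252159 -81.11267812  71.73081856] [620.96048534 -80.83199384  71.01438964] 0.24882484969526045 [ 0.53494532 -0.76326759  1.09455691]
th 1.17 t 17.51 e [1.2 1.8 1.7] F [-1.7  5.9 11.4] 0.254
th 1.69 t 18.01 e [4.2 1.3 2.7] F [2.9 6.8 8.4] 0.257
```

```bash
sed -i 's/push=1.0/push=3.0/' wind.py
python3 - <<'E'
from wind import *
a=.12+np.pi/2
bot.dwell(.2);s=bot.get_state();print((s['tcp_pos']-gp(a,1)).round(2),s['contact_force'].round(1),s['wrist_torque'].round(2))
wind(a,a+np.pi/2)
bot.dwell(.2);s=bot.get_state();print((s['tcp_pos']-gp(a+np.pi/2)).round(2),s['contact_force'].round(1),s['wrist_torque'].round(2))
t=imaging.capture('scene');crop(t,215,190,335,280,6,'pics/c12.png')
E
```

```text
[4.36 1.37 2.53] [2.9 6.7 8.9] [ 1.59 -0.6  -0.54]
th 2.74 t 19.21 e [ 2.5 -3.1  0.9] F [ 4.9 -6.  -2.6] 0.246
th 3.26 t 19.71 e [-0.6 -3.  -0.4] F [-0.1 -8.2 -3.5] 0.249
[-0.65 -2.91 -0.79] [ 0.5 -8.2 -3. ] [-1.88 -0.05 -0.18]
```

View pics/c12.png

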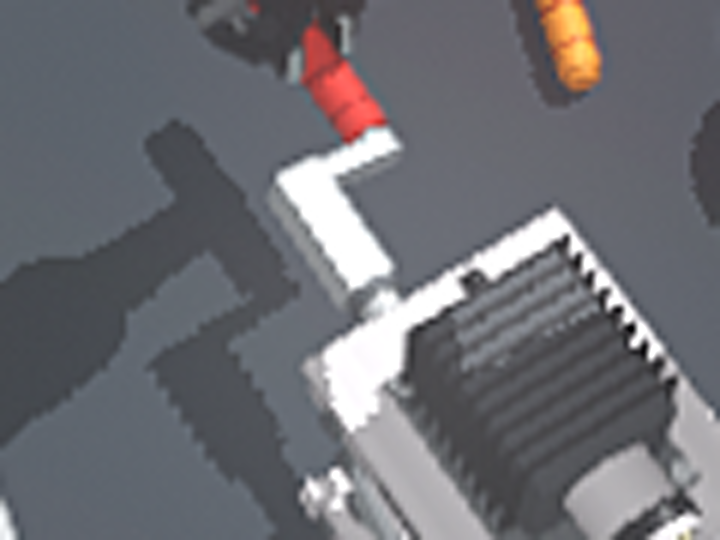

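Run:
```python
from wind import *
a=.12+np.pi;b=.12+2.5*np.pi
wind(a,b)
bot.grip(.6); bot.dwell(.1)
s=bot.get_state();print(s['t'],(s['tcp_pos']-gp(b)).round(2),s['contact_force'].round(1))
bot.movel(gp(b,0)+[0,0,110],o,max_speed=200)
m,im=snap('w7');print(bot.get_state()['t'])
t=imaging.capture('scene');cv2.imwrite('pics/s7.png',t);crop(t,215,190,335,280,6,'pics/c13.png')
# side view candidates
for az in (0,.3,-.3,.6,-.6):
  for el in(0,.3,.6,.9):
    for flip in(0,1):
      for dist in(200,260,320):
        look=np.array([np.cos(az)*np.cos(el),np.sin(az)*np.cos(el),-np.sin(el)])
        T=np.array([540,290,240]);cp=T-dist*look
        up=np.array([0,0,1.])*(1-2*flip)
        z=-look;x=np.cross(up,z);x/=np.linalg.norm(x);y=np.cross(z,x)
        Rc=Ro.from_matrix(np.c_[x,y,z]);Rt=Rc*tool_off()[1].inv()
        p=pose_for_cam(cp,Rt);j=solve_ik(p,Rt.as_euler('xyz'))
        if j is not None: print(az,el,flip,dist,p.round(),cp.round(),j.round(2))
```

```text
th 4.31 t 20.96 e [-5.9 -5.7 -0.4] F [-17.8 -16.7  14.2] 0.249
th 5.36 t 21.96 e [ 4.3 -2.4  2.2] F [ 5.6 -4.6  8.2] 0.247
th 6.4 t 22.96 e [-0.7  0.4 -0.3] F [0.7 1.4 1. ] 0.25
th 7.45 t 23.96 e [-0.4  1.8  1.8] F [-4.2  7.  13. ] 0.25
th 7.97 t 24.46 e [3.  1.7 2.8] F [ 1.9  7.8 10.8] 0.246
24.9583 [-0.39 -0.14 -0.37] [ 0.1  0.1 -0.6]
25.7083
0 0 1 200 [499. 290. 270.] [340. 290. 240.] [ 0.74  0.29 -1.22 -1.12 -0.7   0.26]
0 0 1 260 [439. 290. 270.] [280. 290. 240.] [ 0.87  0.24 -1.28 -1.09 -0.82  0.33]
0 0.3 1 200 [510. 290. 280.] [349. 290. 299.] [ 0.65  0.02 -0.96 -0.27 -0.53  0.4 ]
0 0.3 1 260 [452. 290. 298.] [292. 290. 317.] [ 0.76 -0.09 -0.98 -0.15 -0.6   0.49]
0 0.3 1 320 [395. 290. 316.] [234. 290. 335.] [ 0.88 -0.18 -0.98  0.02 -0.69  0.6 ]
0 0.6 0 200 [490. 290. 239.] [375. 290. 353.] [ 0.76  0.39 -1.25 -1.23 -0.71 -2.86]
0 0.6 0 260 [440. 290. 273.] [325. 290. 387.] [ 0.86  0.21 -1.27 -1.03 -0.81 -2.8 ]
0 0.6 0 320 [391. 290. 306.] [276. 290. 421.] [ 0.99  0.02 -1.25 -0.75 -0.93 -2.71]
0 0.6 1 200 [523. 290. 287.] [375. 290. 353.] [ 0.55  0.03 -0.65  0.29 -0.33  0.45]
0
[... 5415 characters left out ...]
.23]
-0.6 0.6 1 260 [485. 328. 321.] [363. 411. 387.] [ 0.79  0.27 -0.21  0.94 -0.66  1.34]
-0.6 0.6 1 320 [444. 356. 355.] [322. 439. 421.] [ 0.88  0.27 -0.13  1.1  -0.67  1.45]
-0.6 0.9 0 200 [500. 317. 254.] [437. 360. 397.] [ 0.86  0.39 -0.41  0.62 -0.96 -1.75]
-0.6 0.9 0 260 [469. 338. 301.] [407. 381. 444.] [ 0.93  0.36 -0.31  0.85 -0.96 -1.64]
-0.6 0.9 0 320 [438. 359. 348.] [376. 402. 491.] [ 1.    0.35 -0.2   1.07 -0.96 -1.51]
-0.6 0.9 1 200 [538. 291. 290.] [437. 360. 397.] [ 0.54  0.31 -0.13  0.97 -0.34  1.11]
-0.6 0.9 1 260 [508. 313. 337.] [407. 381. 444.] [ 0.6   0.27 -0.05  1.1  -0.35  1.18]
-0.6 0.9 1 320 [477. 334. 384.] [376. 402. 491.] [ 0.67  0.25  0.04  1.24 -0.36  1.25]
```

View pics/c13.png

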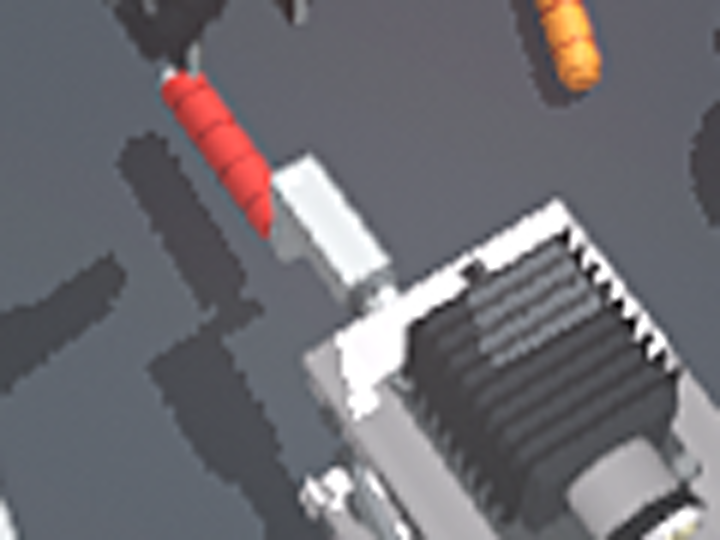

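View pics/w7.png

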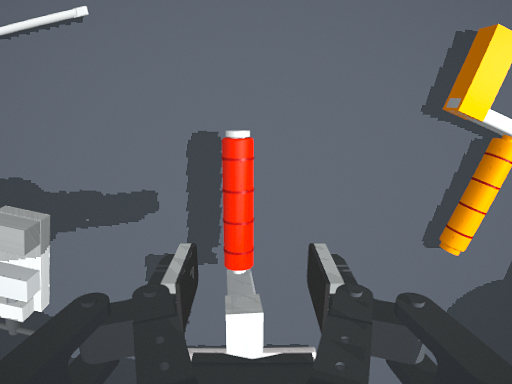

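```bash
cat > side.py <<'E'
from h import *
def side(az,el,dist,T=(540,290,240),flip=1):
    look=np.array([np.cos(az)*np.cos(el),np.sin(az)*np.cos(el),-np.sin(el)])
    cp=np.array(T)-dist*look;up=np.array([0,0,1.])*(1-2*flip)
    z=-look;x=np.cross(up,z);x/=np.linalg.norm(x);y=np.cross(z,x)
    Rt=Ro.from_matrix(np.c_[x,y,z])*tool_off()[1].inv()
    return pose_for_cam(cp,Rt),Rt.as_euler('xyz')
E
python3 - <<'E'
from side import *
p,r=side(0,.3,320)
for q in([330,-60,400],[330,0,400],[330,100,400],[395,290,400]):
    j=solve_ik(q,r);print(q,None if j is None else j.round(2), )
E
```

```text
[330, -60, 400] [-1.5  -0.75 -0.9   1.31  0.97 -1.44]
[330, 0, 400] None
[330, 100, 400] [ 0.29 -0.88 -1.04  0.46 -0.24  0.16]
[395, 290, 400] [ 0.88 -0.29 -0.81  0.29 -0.69  0.6 ]
```

Run:
```python
from side import *
s=bot.get_state()
bot.movel([s['tcp_pos'][0]-60,s['tcp_pos'][1]-10,320],max_speed=250)
bot.move_ptp([400,0,400],[np.pi,0,-np.pi/2])
p,r=side(0,.3,320)
bot.move_ptp([395,290,400],r)
p,r=side(0,.3,320)
bot.move_ptp(p,r)
bot.dwell(.2)
m,im=snap('w8');print(bot.get_state()['t'],m['position'],bot.get_state()['qpos'].round(2))
cv2.imwrite('pics/w8r.png',cv2.rotate(im,cv2.ROTATE_180))
for T in((0,),):
  for az,el in((-.3,0),(-.3,.1),(-.2,.05),(-.3,.15)):
    p,r=side(az,el,320);print(az,el,p.round(),np.round(solve_ik(p,r) if solve_ik(p,r) is not None else 0,2))
```

```text
30.0583 [235.36993747 291.08740136 336.94154629] [ 0.89 -0.18 -0.98  0.02 -0.7   0.6 ]
-0.3 0 [385. 338. 268.] [ 1.15  0.3  -0.82  0.08 -1.26  1.19]
-0.3 0.1 [389. 337. 284.] [ 1.12  0.22 -0.76  0.25 -1.15  1.2 ]
-0.2 0.05 [383. 322. 276.] [ 1.12  0.18 -0.97 -0.18 -1.15  0.92]
-0.3 0.15 [391. 337. 292.] [ 1.1   0.19 -0.73  0.31 -1.1   1.19]
```

View pics/w8r.png

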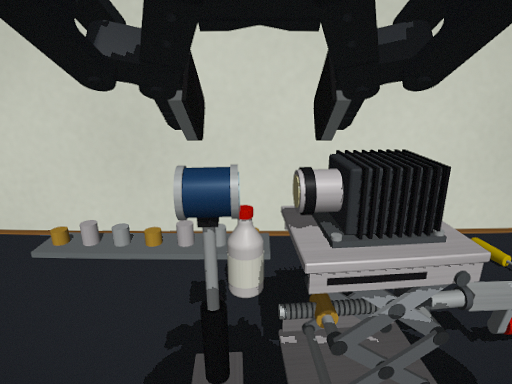

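Run:
```python
from h import *
m,im=load('w8');r=cv2.rotate(im,cv2.ROTATE_180)
crop(r,165,150,365,235,4,'pics/c14.png')
```

```text
(no output)
```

View pics/c14.png

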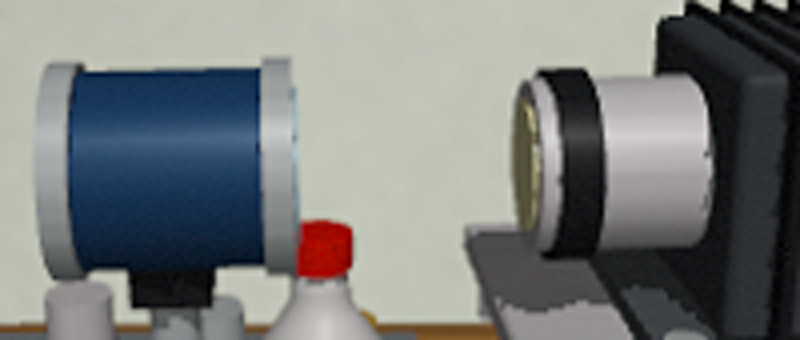

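```bash
cat > meas.py <<'E'
from h import *
yaw=.068
def zs(m,pairs,x_of_y):
    # pairs: list of (col,rowtop,rowbot) in 180-rotated full image; bisector ray onto vertical plane of axis
    out=[]
    for c,a,b in pairs:
        v=ray(m,[[511-c,383-a],[511-c,383-b]]);d=v[0]+v[1]
        n=np.array([np.cos(yaw),np.sin(yaw),0]);P0=np.array([562.6,45.5,0])
        k=((P0-m['position'])@n)/(d@n);X=m['position']+k*d
        ang=np.arccos(np.clip(v[0]@v[1],-1,1));D=np.linalg.norm(k*d)
        out.append((X.round(1),'dia',round(2*D*np.sin(ang/2),1)))
    return out
E
python3 - <<'E'
from meas import *
m,_=load('w8')
f=lambda c,a,b:(165+(c+.5)/4-.5,150+(a+.5)/4-.5,150+(b+.5)/4-.5)
for n,q in(('lens front ring',f(276,57,273)),('lens rear ring',f(58,62,280)),('blue L',f(90,71,273)),('blue R',f(250,68,268)),('snout ring',f(570,68,257)),('snout body',f(650,76,249))):
    print(n,q,zs(m,[q],None))
E
```

```text
lens front ring (233.625, 163.875, 217.875) [(array([544.2, 315.8, 238.7]), 'dia', np.float64(52.3))]
lens rear ring (179.125, 165.125, 219.625) [(array([540.6, 368.2, 238.5]), 'dia', np.float64(52.4))]
blue L (187.125, 167.375, 217.875) [(array([541.1, 360.6, 238. ]), 'dia', np.float64(48.7))]
blue R (227.125, 166.625, 216.625) [(array([543.8, 322.1, 238.1]), 'dia', np.float64(48.4))]
snout ring (307.125, 166.625, 213.875) [(array([549.1, 243.6, 237.5]), 'dia', np.float64(46.5))]
snout body (327.125, 168.625, 211.875) [(array([550.5, 223.5, 237. ]), 'dia', np.float64(42.9))]
```

Run:
```python
from side import *
p,r=side(-.3,0,310,T=(540,290,238))
bot.move_ptp(p,r); bot.dwell(.3)
m,im=snap('w9');print(bot.get_state()['t'],m['position'],m['rotation'],bot.get_state()['contact_force'])
r=cv2.rotate(im,cv2.ROTATE_180);cv2.imwrite('pics/w9r.png',r)
```

```text
31.025 [244.93378749 381.19103417 239.59333102] [-1.57094588 -0.00345179  1.26959911] [-0.09130617 -0.3371917   0.5132219 ]
```

View pics/w9r.png

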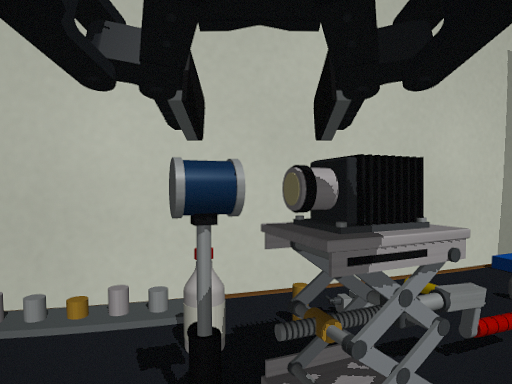

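```bash
cat >> meas.py <<'E'
def edges(g,c,r0,r1,w=1):
    # topmost/bottommost crossing of half level between background (above/below) and object
    p=g[:,c-w:c+w+1].mean(1).astype(float)
    top=p[r0-3:r0+1].mean();ft=[]
    mid=(r0+r1)//2
    seg=np.arange(r0,mid);d=np.abs(np.diff(p[r0:mid]));
    return p
def grad_edge(p,a,b):
    # sub-pixel position of strongest step in rows a..b
    d=np.abs(np.diff(p[a:b+1]));i=int(d.argmax());
    lo,hi=max(0,i-2),min(len(d),i+3);w=d[lo:hi]-0.0
    w=np.clip(w-0.15*d.max(),0,None)
    return a+(np.arange(lo,hi)*w).sum()/w.sum()+.5,d.max()
E
python3 - <<'E'
from meas import *
m,im=load('w9');r=cv2.rotate(im,cv2.ROTATE_180)
crop(r,160,145,350,235,4,'pics/c15.png')
g=cv2.cvtColor(r,cv2.COLOR_BGR2GRAY).astype(float)
for c in(176,178,190,200,225,232,238,241,304,307,310,313,316,320,325):
    p=g[:,c-1:c+2].mean(1);t=grad_edge(p,150,180);b=grad_edge(p,195,225)
    print(c,np.round(t,2),np.round(b,2),zs(m,[(c,t[0],b[0])],None))
E
```

```text
176 [156.93  28.33] [217.85  72.67] [(array([540.9, 364.4, 239.6]), 'dia', np.float64(52.5))]
178 [156.83  28.33] [217.66  94.33] [(array([541. , 362.7, 239.7]), 'dia', np.float64(52.6))]
190 [159.93  75.  ] [214.65  64.33] [(array([541.7, 352.3, 239.6]), 'dia', np.float64(47.9))]
200 [160.26 102.  ] [224.5  35. ] [(array([542.3, 343.4, 235.1]), 'dia', np.float64(56.7))]
225 [160.44  92.33] [213.69 124.67] [(array([543.9, 320.6, 239.7]), 'dia', np.float64(48.3))]
232 [159.01  38.33] [215.84  75.67] [(array([544.3, 313.9, 239.4]), 'dia', np.float64(51.9))]
238 [158.88  20.33] [215.53  65.33] [(array([544.7, 308.2, 239.6]), 'dia', np.float64(52.1))]
241 [162.04   7.67] [212.12  20.67] [(array([544.9, 305.3, 239.7]), 'dia', np.float64(46.2))]
304 [165.02  80.67] [211.7  128.67] [(array([549.4, 239.4, 238.2]), 'dia', np.float64(46.5))]
307 [165.61  91.67] [218.19  99.67] [(array([549.6, 236. , 234.7]), 'dia', np.float64(52.5))]
310 [162.27  36.  ] [218.07  52.67] [(array([549.9, 232.6, 236.4]), 'dia', np.float64(56.0))]
313 [161.12  80.67] [209.26  30.67] [(array([550.1, 229.1, 241.3]), 'dia', np.float64(48.5))]
316 [160.27 109.33] [209.14  30.  ] [(array([550.3, 225.6, 241.8]), 'dia', np.float64(49.4))]
320 [159.5  134.33] [209.14  31.67] [(array([550.7, 220.9, 242.2]), 'dia', np.float64(50.5))]
325 [158.82  90.33] [209.18  33.67] [(array([551.1, 214.9, 242.5]), 'dia', np.float64(51.6))]
```

View pics/c15.png

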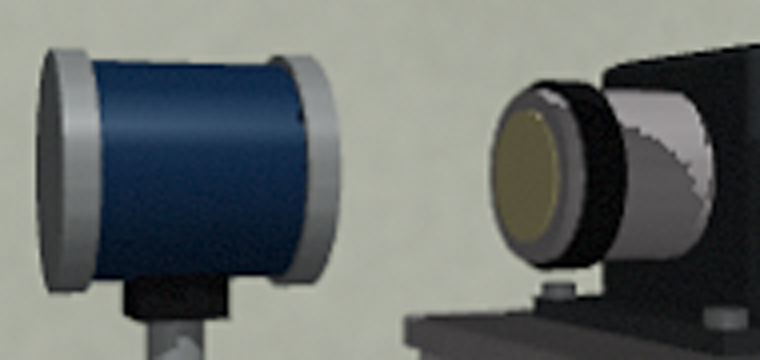

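Run:
```python
from meas import *
for fn,L,Sn,rng in(('w9',(190,194,222,226),(297,299,301,303,304),((150,175),(200,214))),('w8',(186,190,195,222,226),(303,305,307,309,311),((155,176),(205,220)))):
    m,im=load(fn);r=cv2.rotate(im,cv2.ROTATE_180);g=cv2.cvtColor(r,cv2.COLOR_BGR2GRAY).astype(float)
    for c in L+Sn:
        p=g[:,c-1:c+2].mean(1);t=grad_edge(p,*rng[0]);b=grad_edge(p,rng[1][0],222)
        print(fn,c,np.round(t,2),np.round(b,2),zs(m,[(c,t[0],b[0])],None))
```

```text
w9 190 [159.93  75.  ] [214.65  64.33] [(array([541.7, 352.3, 239.6]), 'dia', np.float64(47.9))]
w9 194 [159.96  68.67] [213.53   9.67] [(array([541.9, 348.7, 240.1]), 'dia', np.float64(47.0))]
w9 222 [160.53  97.33] [213.64 134.  ] [(array([543.7, 323.4, 239.7]), 'dia', np.float64(48.0))]
w9 226 [160.21  71.67] [213.81  97.33] [(array([543.9, 319.6, 239.8]), 'dia', np.float64(48.7))]
w9 297 [165.05 114.67] [211.61  78.  ] [(array([548.9, 247.2, 238.3]), 'dia', np.float64(46.0))]
w9 299 [164.82  90.33] [211.67 104.33] [(array([549. , 245. , 238.3]), 'dia', np.float64(46.4))]
w9 301 [164.91  75.67] [211.82 107.33] [(array([549.2, 242.8, 238.2]), 'dia', np.float64(46.5))]
w9 303 [164.91  76.  ] [211.76 116.67] [(array([549.3, 240.5, 238.2]), 'dia', np.float64(46.6))]
w9 304 [165.02  80.67] [211.7  128.67] [(array([549.4, 239.4, 238.2]), 'dia', np.float64(46.5))]
w8 186 [166.99  87.  ] [218.23  47.  ] [(array([541.1, 361.7, 238.1]), 'dia', np.float64(49.4))]
w8 190 [167.49 142.67] [217.28  84.  ] [(array([541.3, 357.8, 238.2]), 'dia', np.float64(48.0))]
w8 195 [167.27 111.33] [217.14  82.33] [(array([541.7, 353. , 238.3]), 'dia', np.float64(48.1))]
w8 222 [166.53 110.67] [216.33  98.67] [(array([543.4, 327. , 238.4]), 'dia', np.float64(48.2))]
w8 226 [166.54 109.  ] [216.19  83.67] [(array([543.7, 323.2, 238.4]), 'dia', np.float64(48.0))]
w8 303 [166.89  92.33] [214.48  45.67] [(array([548.8, 247.7, 237.1]), 'dia', np.float64(46.8))]
w8 305 [166.63 121.  ] [214.54  39.33] [(array([549. , 245.7, 237.2]), 'dia', np.float64(47.2))]
w8 307 [166.58 126.67] [214.39  35.  ] [(array([549.1, 243.7, 237.2]), 'dia', np.float64(47.1))]
w8 309 [166.59 127.67] [214.37  36.  ] [(array([549.2, 241.7, 237.2]), 'dia', np.float64(47.1))]
w8 311 [167.1  65. ] [214.56  32.67] [(array([549.4, 239.7, 236.8]), 'dia', np.float64(46.8))]
```

Run:
```python
from wind import *
from side import side
p,r=side(0,.3,320)
bot.move_ptp([395,290,400],r)
bot.move_ptp([400,0,400],[np.pi,0,-np.pi/2])
th=7.92
q=gp(th,0)
bot.move_ptp(q+[0,0,120],o); bot.dwell(.1)
m,im=snap('w10');s=bot.get_state();print(s['t'])
G=q+[0,0,14];print(G)
hsv=cv2.cvtColor(im,cv2.COLOR_BGR2HSV)
k=(((hsv[...,0]<6)|(hsv[...,0]>174))&(hsv[...,1]>150)).astype(np.uint8)
c,_=cv2.findContours(k,cv2.RETR_EXTERNAL,cv2.CHAIN_APPROX_NONE);c=max(c,key=cv2.contourArea);rr=cv2.minAreaRect(c);print(rr,plane(m,rr[0],G[2]+3),'expected middle',G+4*yj0)
Cc=S-35*yj0;print('hub end px',proj(m,[Cc+[0,0,12+7.0]]))
```

```text
35.1
[568.14388023 -84.42906899  47.68838639]
((243.99996948242188, 198.99996948242188), (125.99998474121094, 29.999996185302734), 90.0) [[575.5780438  -80.56485036  50.68838639]] expected middle [567.8720898  -80.43831343  47.68838639]
hub end px [[248.90597957 348.94290665]]
```

View pics/w10.png

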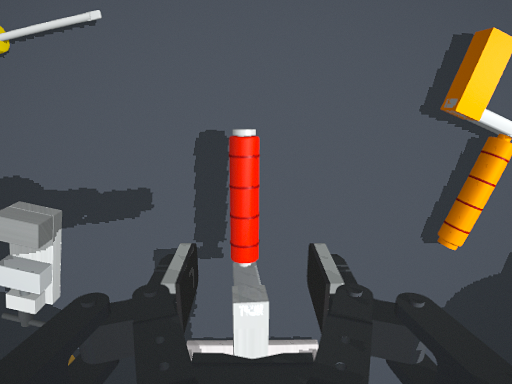

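```bash
cat >> wind.py <<'E'
def angle():
    s=bot.get_state();C=S-130*yj0;d=s['tcp_pos']+np.array([0,0,14])-C
    x=d@xj;return s,x
E
python3 - <<'E'
from wind import *
th=7.79
q=gp(th,0)
bot.movel(q+[0,0,40],o,max_speed=200)
bot.movel(q,max_speed=120,threshold=10)
bot.grip(0,50)
def rep(t):
    s=bot.get_state();z=91+5.3*(t-TH0)/2/np.pi;C=S-130*yj0;d=s['tcp_pos']+np.array([0,0,14])-C
    a=np.arctan2(-(s['tcp_pos'][2]+14-z),d@xj)%(2*np.pi)+2*np.pi
    print('actual th',round(a,3),'r',np.hypot(d@xj,s['tcp_pos'][2]+14-z).round(1),'F',s['contact_force'].round(1),'t',round(s['t'],2))
    return a
a0=rep(th)
for b in(7.95,8.2,8.45,8.6):
    wind(th,b);th=b;a=rep(b)
print('delta',a-a0)
E
```

```text
actual th 7.776 r 49.3 F [-0.1 -0.6  2.3] t 36.5
th 7.95 t 36.75 e [ 2.2 -3.   1.1] F [ 4.  -6.8 -1.1] 0.259
actual th 7.911 r 48.8 F [ 4.  -6.8 -1.1] t 36.75
th 8.2 t 37.0 e [ 2.4 -3.5  1.3] F [ 3.9 -6.7 -1.9] 0.259
actual th 8.166 r 48.1 F [ 3.9 -6.7 -1.9] t 37.0
th 8.45 t 37.25 e [ 2.2 -3.9  1.2] F [ 3.4 -8.2 -3. ] 0.257
actual th 8.43 r 47.9 F [ 3.4 -8.2 -3. ] t 37.25
th 8.6 t 37.5 e [ 2.1 -4.2  1. ] F [ 2.5 -9.9 -3.7] 0.259
actual th 8.586 r 48.1 F [ 2.5 -9.9 -3.7] t 37.5
delta 0.8106085018227427
```

Run:
```python
from wind import *
from side import side
bot.grip(.6); bot.dwell(.1)
bot.movel(gp(8.6,0)+[0,0,110],o,max_speed=200)
m,im=snap('w11')
t=imaging.capture('scene');cv2.imwrite('pics/s11.png',t);crop(t,215,190,335,280,6,'pics/c16.png')
bot.movel([500,-90,320],max_speed=300)
bot.move_ptp([400,0,400],[np.pi,0,-np.pi/2])
p,r=side(0,.3,320)
bot.move_ptp([395,290,400],r)
p,r=side(0,.3,320); bot.move_ptp(p,r); bot.dwell(.2)
m,im=snap('w12')
p,r=side(-.3,0,310,T=(540,290,238)); bot.move_ptp(p,r); bot.dwell(.3)
m,im=snap('w13');print(bot.get_state()['t'])
cv2.imwrite('pics/w13r.png',cv2.rotate(im,cv2.ROTATE_180))
from meas import *
for fn,L,Sn,rng in(('w13',(190,222,226),(297,299,301,303,304),((150,175),(200,214))),('w12',(190,195,222,226),(303,305,307,309),((155,176),(205,220)))):
    m,im=load(fn);r=cv2.rotate(im,cv2.ROTATE_180);g=cv2.cvtColor(r,cv2.COLOR_BGR2GRAY).astype(float)
    for c in L+Sn:
        p=g[:,c-1:c+2].mean(1);t=grad_edge(p,*rng[0]);b=grad_edge(p,rng[1][0],222)
        print(fn,c,np.round(t,2),np.round(b,2),zs(m,[(c,t[0],b[0])],None))
```

```text
43.85
w13 190 [159.92  75.33] [214.61  69.33] [(array([541.7, 352.2, 239.7]), 'dia', np.float64(47.8))]
w13 222 [160.52  99.33] [213.64 135.  ] [(array([543.7, 323.3, 239.7]), 'dia', np.float64(48.0))]
w13 226 [160.18  72.33] [213.82  96.  ] [(array([543.9, 319.6, 239.8]), 'dia', np.float64(48.7))]
w13 297 [164.19 114.67] [210.59  91.67] [(array([548.9, 247.2, 239.2]), 'dia', np.float64(45.8))]
w13 299 [163.83  90.33] [210.58 108.  ] [(array([549. , 245. , 239.4]), 'dia', np.float64(46.3))]
w13 301 [163.93  75.33] [210.81 106.67] [(array([549.2, 242.7, 239.2]), 'dia', np.float64(46.5))]
w13 303 [163.91  75.  ] [210.76 115.  ] [(array([549.3, 240.5, 239.2]), 'dia', np.float64(46.6))]
w13 304 [164.03  80.33] [210.69 128.33] [(array([549.4, 239.4, 239.2]), 'dia', np.float64(46.5))]
w12 190 [167.5  147.33] [217.32  90.  ] [(array([541.3, 357.9, 238.2]), 'dia', np.float64(48.0))]
w12 195 [167.27 110.33] [217.14  82.33] [(array([541.7, 353. , 238.3]), 'dia', np.float64(48.1))]
w12 222 [166.52 112.  ] [216.47 109.  ] [(array([543.4, 327.1, 238.4]), 'dia', np.float64(48.3))]
w12 226 [166.52 110.67] [216.19  84.33] [(array([543.7, 323.2, 238.4]), 'dia', np.float64(48.1))]
w12 303 [165.95  82.67] [213.43  42.33] [(array([548.8, 247.8, 238.2]), 'dia', np.float64(46.7))]
w12 305 [165.96  84.  ] [213.69  41.  ] [(array([549. , 245.8, 238. ]), 'dia', np.float64(46.9))]
w12 307 [165.78 106.67] [213.64  38.  ] [(array([549.1, 243.8, 238.1]), 'dia', np.float64(47.1))]
w12 309 [165.6  126.33] [213.39  34.33] [(array([549.2, 241.8, 238.3]), 'dia', np.float64(47.1))]
```

View pics/w13r.png

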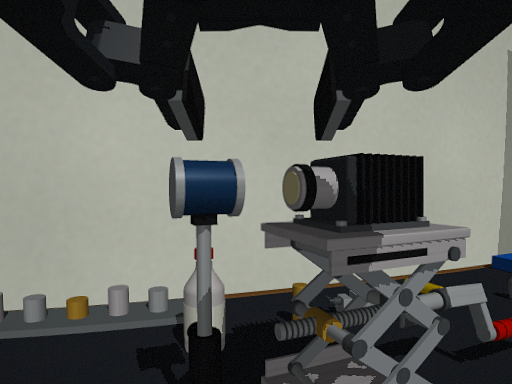

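View pics/w11.png

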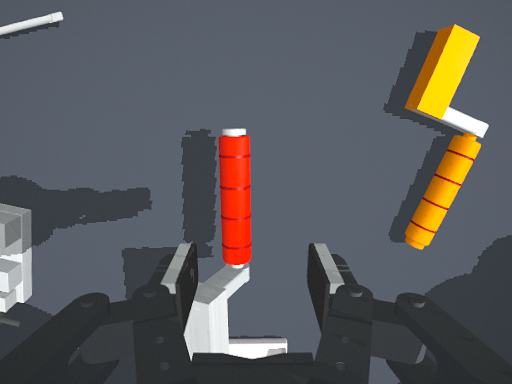

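View pics/c16.png

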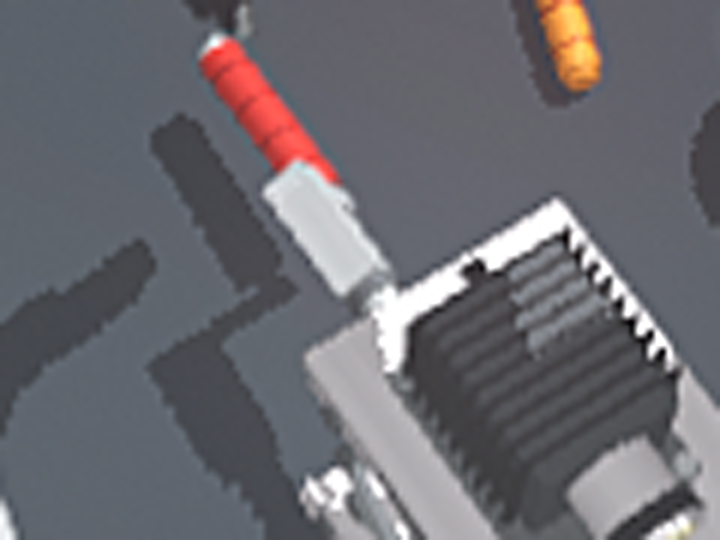

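Run:
```python
from wind import *
from side import side
p,r=side(0,.3,320)
bot.move_ptp([395,290,400],r)
bot.move_ptp([400,0,400],[np.pi,0,-np.pi/2])
m,_=load('w11')
im=cv2.imread('pics/w11.png');hsv=cv2.cvtColor(im,cv2.COLOR_BGR2HSV)
k=(((hsv[...,0]<6)|(hsv[...,0]>174))&(hsv[...,1]>150)).astype(np.uint8)
c,_=cv2.findContours(k,cv2.RETR_EXTERNAL,cv2.CHAIN_APPROX_NONE);c=max(c,key=cv2.contourArea);rr=cv2.minAreaRect(c)
P=plane(m,rr[0],gp(8.5)[2]+17)[0];C=S-126*yj0
th=2*np.pi+np.pi-np.arccos(np.clip((C-P)@xj/50,-1,1));print('sleeve',P,'th est',th)
th=float(np.clip(th,8.35,8.65));q=gp(th,0)
bot.move_ptp(q+[0,0,110],o)
bot.movel(q,max_speed=170,threshold=10)
bot.grip(0,50)
s=bot.get_state();print(s['t'],s['contact_force'].round(1),s['opening'])
wind(th,8.85)
bot.dwell(.1);s=bot.get_state();print((s['tcp_pos']-gp(8.85)).round(2),s['contact_force'].round(1))
bot.grip(.6); bot.dwell(.1)
bot.movel(gp(8.85,0)+[0,0,110],o,max_speed=200)
snap('w14');print(bot.get_state()['t'])
```

```text
sleeve [549.58957051 -84.46931322  61.14435201] th est 8.305412696127023
48.9167 [1.3 1.1 2. ] 0.2556068958397838
th 8.85 t 49.42 e [ 1.7 -4.2  1.1] F [ 2.  -9.9 -4. ] 0.255
[ 1.76 -4.19  0.77] [ 2.7 -9.7 -3.3]
50.7583
```

Run:
```python
from wind import *
from side import side
bot.movel([500,-90,320],max_speed=300)
bot.move_ptp([400,0,400],[np.pi,0,-np.pi/2])
p,r=side(0,.3,320)
bot.move_ptp([395,290,400],r)
p,r=side(0,.3,320); bot.move_ptp(p,r); bot.dwell(.2)
m,im=snap('w15')
p,r=side(-.3,0,310,T=(540,290,238)); bot.move_ptp(p,r); bot.dwell(.3)
m,im=snap('w16');print(bot.get_state()['t'])
r=cv2.rotate(im,cv2.ROTATE_180);crop(r,400,260,512,350,6,'pics/c17.png')
q=511-0
sc=imaging.capture('scene');cv2.imwrite('pics/s16.png',sc);crop(sc,215,190,335,280,6,'pics/c18.png')
P=np.array([S,S-35*yj0,S-70*yj0])+[0,0,7.4]
print(np.array([511,383])-proj(m,P))
from meas import *
for fn,L,Sn,rng in(('w16',(190,222,226),(297,299,301,303,304),((150,175),(200,214))),('w15',(190,195,222,226),(303,305,307,309),((155,176),(205,220)))):
    m,im=load(fn);r=cv2.rotate(im,cv2.ROTATE_180);g=cv2.cvtColor(r,cv2.COLOR_BGR2GRAY).astype(float)
    for c in L+Sn:
        p=g[:,c-1:c+2].mean(1);t=grad_edge(p,*rng[0]);b=grad_edge(p,rng[1][0],222)
        print(fn,c,zs(m,[(c,t[0],b[0])],None))
```

```text
55.775
[[440.3965933  299.53737505]
 [459.15329515 295.45926777]
 [476.48638889 291.59500798]]
w16 190 [(array([541.7, 352.2, 239.6]), 'dia', np.float64(47.9))]
w16 222 [(array([543.7, 323.3, 239.7]), 'dia', np.float64(48.0))]
w16 226 [(array([543.9, 319.6, 239.8]), 'dia', np.float64(48.6))]
w16 297 [(array([548.9, 247.2, 239.3]), 'dia', np.float64(45.8))]
w16 299 [(array([549. , 245. , 239.5]), 'dia', np.float64(46.7))]
w16 301 [(array([549.2, 242.7, 239.5]), 'dia', np.float64(46.8))]
w16 303 [(array([549.3, 240.5, 239.5]), 'dia', np.float64(46.8))]
w16 304 [(array([549.4, 239.4, 239.5]), 'dia', np.float64(46.9))]
w15 190 [(array([541.3, 357.8, 238.2]), 'dia', np.float64(48.0))]
w15 195 [(array([541.7, 353. , 238.2]), 'dia', np.float64(48.1))]
w15 222 [(array([543.4, 327. , 238.5]), 'dia', np.float64(48.1))]
w15 226 [(array([543.7, 323.1, 238.4]), 'dia', np.float64(48.0))]
w15 303 [(array([548.8, 247.8, 238.5]), 'dia', np.float64(47.0))]
w15 305 [(array([549. , 245.8, 238.6]), 'dia', np.float64(46.7))]
w15 307 [(array([549.1, 243.8, 238.5]), 'dia', np.float64(46.7))]
w15 309 [(array([549.2, 241.8, 238.5]), 'dia', np.float64(46.8))]
```

View pics/c17.png

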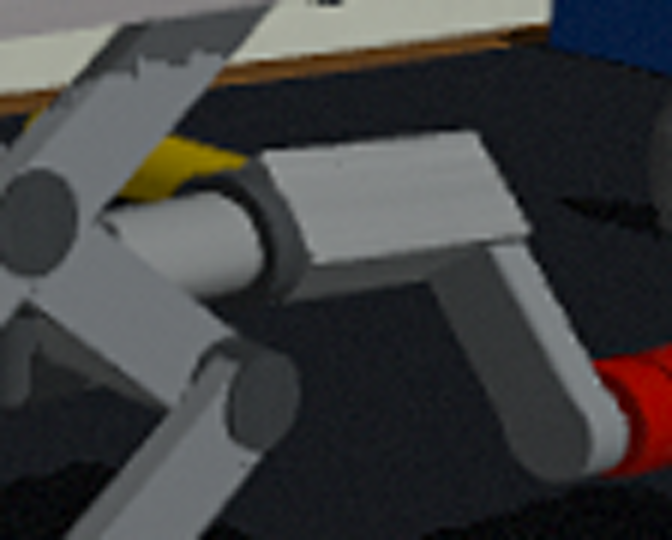

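View pics/s16.png

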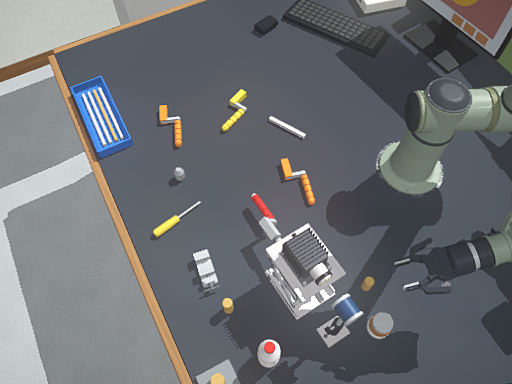

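View pics/c18.png

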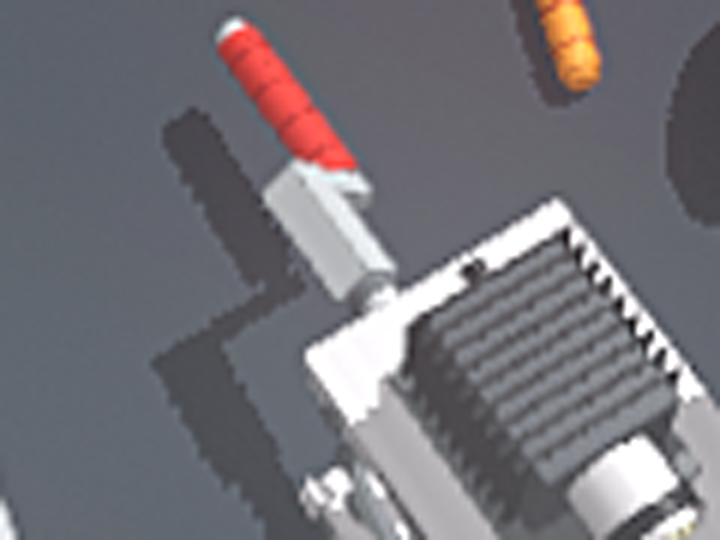

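Run:
```python
from bench import bot
print(bot.get_state()['contact_force'].round(1))
print(bot.sign_off());
```

```text
[-0.2 -0.4 -0.2]
the job is handed in; nothing more can be done
None
```

I fitted the steel crank with the red grip onto the jack's square shaft, wound the jack up about 1.4 turns, let go, and handed the job in at about 56 s of the 72 s allowed.

- **Crank:** the last side view shows the hub flush against the shaft flange. I ended the winding with about 10 N of inward push on the crank. During the first and last quarters of the main winding it was pulled outward by 6–8 N, but the later view shows it stayed fully on.
- **Lamp height:** two side views disagree slightly. The level view put the lamp about 0.2 mm below the lens axis and the tilted view about 0.1 mm above it. I allow roughly ±0.5 mm for camera calibration. After the first re-check I wound up a little further, because play in the socket had made the lamp come out 0.25–0.5 mm low.
- **Sideways alignment:** I did not measure this separately. The height sums assume the lens lies on the jack's axis. An early rough sighting put the lens about 6 mm to one side of that axis, but the tube diameters measured as expected.
- **Forces and bench:** the highest force I read while winding was about 28 N at the wrist. The robot is touching nothing, and the other objects look unmoved in the last scene picture; I checked that by eye only.

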